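# Load the mixer mill, clamp its carriage and shift it into fast gear

## Robot

A 6-joint arm with a two-finger parallel gripper is mounted at the origin on a cart in front of the work surface, level with it; the furniture and walls round the work are solid. World frame = base frame: x ahead of the robot, y to its left, z up, the work surface at z = 0. Lengths are in m, angles in rad, forces in N, time in s.
With the tool pointing down it reaches from about 0.275 to 0.825 m from the base axis. Payload 5.2 kg.
Tool frame: the origin (TCP) lies midway between the tips of the shut fingers; the grasp point (between the pads) lies 19 mm behind it; z points along the fingers, y is the line along which they close (so a half turn about z gives the same grasp; the last joint's range is limited). The gripper opens to 93 mm and grips with 3 to 60 N. Pads are 15 mm wide; open, the fingers measure 128 mm over their backs; the gripper's body (75 mm by 188 mm) begins 65 mm behind the grasp point.
Start: joints at [0.938, 0.259, 1.535, -0, 1.348, -0.203], TCP at [0.229, 0.5, 0.219] pointing down, gripper open.
Joint ranges: [-3.14, 3.14], [-0.91, 2.08], [0.19, 2.58], [-1.22, 4.36], [0.22, 2.71], [-3.12, 3.12]. Speed limits (rad/s): [2.57, 2.57, 3.14, 3.14, 3.14, 3.14].

## Interface

Orientations are given as a unit quaternion [w, x, y, z].
In Python, from cell import r, imaging, regions_of gives the robot as it stands. The module is installed in compiled form; this text tells all that it offers.
- The arm moves only by the tool move_arm, never from a script. Its argument "plan" is a list of rows, each an object of numbers: "jaw": the finger opening in cm, from 0 to 9.3; "dx", "dy", "dz": the shift along the tool's x, y, z in cm; "ax", "ay", "az": the turn, a rotation vector about the tool's x, y, z in units of 6 degrees (1.0 is 6 degrees). In form: [{"jaw": .., "dx": .., "dy": .., "dz": .., "ax": .., "ay": .., "az": ..}, ...]. A call has 1 to 20 rows; each row shifts and turns the commanded pose from where the row before left it, along the tool's axes as they then stand; what a row does not reach is not made up. A row lasts 1/12 s, in which the tool goes at most 41.7 mm and 7.16 degrees, less where a joint would pass 70% of its speed; a pose out of reach is approached as far as the arm can. A call with a gripper value outside its range is refused whole. The fingers move at their own pace and stop on an object; the grip force is fixed at half the most. Time passes only in rows, so rows that do not move let the fingers close. It gives the time, the measured TCP pose, the force, the opening and the grip force at its end, in the units of the state.
- r.read_state(): the state, without advancing time (a new reading comes with each control period).
- imaging.grab_frame(name): name is "scene" or "top" or "wrist"; returns a dict with "color" (420x560x3 uint8, blue, green, red), "depth" (420x560 float32, m along the optical axis (not along the pixel's ray), 0 where there is no reading), "fovy" (degrees; the focal length in pixels is half the picture's height over the tangent of half this angle, whatever the lens; pixels are square), "cx", "cy" (the principal point, pixels), "k1" (the pictures are not rectified: a ray, as slopes to the right and down, at radius r is drawn at 1 + k1 r^2 times it, then the intrinsics apply), "eye" and "orientation" of the camera in the world; the wrist camera has in their place "hand_eye" (4x4, takes a point from camera to tool coordinates, whose origin is the TCP and whose axes are the flange's). Camera axes: x right, y up, looking along -z (the intrinsics and any distortion apply to the point x, -y, -z); pixel columns grow to the right and rows downward; lengths in m; the calibration is good to about 2 mm. A picture is of the moment at which its call begins: read the wrist's pose just before it.
- r.finish_job(): hands the job in; it is judged then, once.
Trained networks look in a picture, given as the dict that the camera call returned (one of the last four; its "shot" number tells which), for a name from the list of things; names that differ only in an ending like _2 or _b are one class to them, and where a whole thing is asked for, a point or a joint stands for the part that bears it (a point fixed in the world has none). Each returns a list of dicts, best first, with "confidence" (0 to 1); they miss things now and then, are a little off and sometimes report something else, mostly with a low value. They report only what shows in the picture. A call takes as long as a camera call. They do not tell look-alikes from the thing itself.
- regions_of(query, picture): "pixels" (420x560 bool, what is visible of it) and "box" ([centre column, centre row, width, height] in pixels, round what is visible of it).
The state is a dict: "t": time; "qpos": joint angles; "joint_vel": joint speeds; "joint_torque": joint torques, N m; "tool_pos": TCP position; "eef_rot": TCP orientation; "contact_force": force on the tool from outside, world axes, zero at the start; "moment": the same for the moment, N m; "finger_gap": opening from 0.0 (shut) to 1.0 (fully open); "gripper_force": force on a finger pad.
Only numpy, scipy, OpenCV 4.12 (cv2) and the standard library are available. Lean on these libraries where they do the work, as an engineer would, in place of code of your own. Each camera call takes 0.05 s, during which the arm holds its last target. There are 200 camera calls.

## Task

Get the mixer mill ready to run fast: turn the red clamp knob anticlockwise to free the jar carriage, draw the carriage out towards you to its front stop, and stand every grinding jar upright in a pocket of its own (any pocket). Then push the carriage fully home under the hold-down bar and turn the clamp knob clockwise as far as it goes to lock it. Last of all, bring the shift lever from the left-hand slot of its H gate to neutral, across to the right-hand slot, and fully forward into the fast gear (green double mark); leave the other things on the bench alone.

Things in the scene. Friction and masses are not known exactly. Their poses are not given: they have to be found in the camera images.
- mixer: Mixer mill, fixed: grey base plate 14 mm thick, spanning x -66..62, y -158..212 mm. Origin on the bench, x forward (away from the robot), y left. Left to right: blue gear housing (68 x 60 mm, top 60 mm high, centre x 0, y 168) with the shift lever; jar carriage (y -90..90; its handle at y 102); red clamp knob (x -12, y -110). White housing behind (x 50..74), 60 mm high.
- bar (a point): Middle of the hold-down bar, a 7 mm steel rod along the mixer's y, 164 mm long, underside 78 mm above the bench, on two legs from behind. It lies over the pockets when the carriage is home (jar tops then 62 mm high), so jars go in only with the carriage out.
- carriage (a joint): Sliding jar carriage, m: 0 = home (at the back, under the bar), grows as it is drawn along the mixer's -x, 0.065 = front stop. Needs about 2 N; stays where it is left. While the clamp is locked a steel dog holds it at home (about 3 mm play).
- carriage_handle (a point): Grip point on the carriage's handle, a vertical black post of 13 mm diameter at the carriage's left end; its top is 10 mm above this point, its foot 80 mm below. The nearest pocket's centre is 36 mm to the right and 10 mm further back.
- pocket_0 (a point): Centre of the floor of pocket 0 of the carriage (0 = leftmost .. 3 = rightmost, 44 mm apart, in one row along the mixer's y); floor 24 mm above the bench. Pocket 41 x 41 mm inside, walls 3 mm thick, 10 mm high above the floor, open above. Axes as the mixer's.
- pocket_1 (a point): Centre of the floor of pocket 1 of the carriage (0 = leftmost .. 3 = rightmost, 44 mm apart, in one row along the mixer's y); floor 24 mm above the bench. Pocket 41 x 41 mm inside, walls 3 mm thick, 10 mm high above the floor, open above. Axes as the mixer's.
- pocket_2 (a point): Centre of the floor of pocket 2 of the carriage (0 = leftmost .. 3 = rightmost, 44 mm apart, in one row along the mixer's y); floor 24 mm above the bench. Pocket 41 x 41 mm inside, walls 3 mm thick, 10 mm high above the floor, open above. Axes as the mixer's.
- pocket_3 (a point): Centre of the floor of pocket 3 of the carriage (0 = leftmost .. 3 = rightmost, 44 mm apart, in one row along the mixer's y); floor 24 mm above the bench. Pocket 41 x 41 mm inside, walls 3 mm thick, 10 mm high above the floor, open above. Axes as the mixer's.
- jar_0: Grinding jar: steel cup with a red screw lid, fixed on; 34 mm diameter, 38 mm high, 90 g, low centre of mass, standing on the bench left of the mill; only some of the four jars are present. Origin at the centre of its underside, z along its axis to the lid.
- jar_1: Grinding jar: steel cup with a blue screw lid, fixed on; 34 mm diameter, 38 mm high, 90 g, low centre of mass, standing on the bench left of the mill; only some of the four jars are present. Origin at the centre of its underside, z along its axis to the lid.
- jar_2: Grinding jar: steel cup with a yellow screw lid, fixed on; 34 mm diameter, 38 mm high, 90 g, low centre of mass, standing on the bench left of the mill; only some of the four jars are present. Origin at the centre of its underside, z along its axis to the lid.
- jar_3: Grinding jar: steel cup with a green screw lid, fixed on; 34 mm diameter, 38 mm high, 90 g, low centre of mass, standing on the bench left of the mill; only some of the four jars are present. Origin at the centre of its underside, z along its axis to the lid.
- clamp_knob (a joint): Angle of the red clamp knob about its vertical axis, rad: 0 = free, 1.4 = locked (end stops at both); grows clockwise seen from above. Turns stiffly (0.06 N m), stays where left. It cannot be locked while the carriage is not home.
- clamp_grip (a point): Grip point of the clamp knob on its axis, 116 mm above the bench: a red bar 38 mm long, 11 mm thick, from 101 to 127 mm above the bench, on a black 34 mm disc and a slim shaft. In the mixer's frame the bar's length lies at (2.97 - clamp_knob) rad from the mixer's x axis: nearly along x when free, along y when locked.
- shift_cross (a joint): Sideways lean of the shift lever, rad: 0 upright, + to the right (mixer's -y), - to the left; end stops at -0.28 and 0.28. Stays where left (about 1 N at the ball). Starts in the left-hand slot.
- shift_fore (a joint): Lean of the shift lever fore and aft, rad: + forward (mixer's +x), - back, 0 neutral; end stops -0.34 and 0.34, about 1 N at the ball. Starts anywhere along the left-hand slot. The gate lets it change slots only within about 0.08 rad of neutral, and go fore or aft only when it leans at least 0.24 rad left or right.
- lever_ball (a point): Centre of the black ball (28 mm diameter) on the shift lever: at pivot + 110 mm * (sin fore, -cos fore * sin cross, cos fore * cos cross) in the mixer's frame; the pivot is at x 0, y 168, z 12 mm there. The rod below is 8 mm thick (13 mm collar just under the ball).
- timer: White bench timer, 58 x 66 x 22 mm, behind the mixer; not part of the job. Origin at the centre of its underside.
- drying_pot: White pot with blue lid, 57 mm diameter, 69 mm high, far left; not part of the job. Origin at the centre of its underside.
- marker: White marker pen with black cap, 135 mm long, lying at the right near the bench's front; not part of the job. Origin under its middle.
There are look-alikes about, which are no part of the job. What is shaped like the jar_2 but orange is not meant.

How it is judged:
On the way, in this order (a step that is already met when the one before it is completed fails the run):
1. the clamp knob is free and the carriage is drawn out to its front stop (value of joint clamp_knob below 0.4 rad and value of joint carriage above 0.058 m), for 0.2 s.
2. every jar present stands upright in a pocket, the carriage still out ((distance between jar_0 and pocket_0 below 0.01 m or distance between jar_0 and pocket_1 below 0.01 m or distance between jar_0 and pocket_2 below 0.01 m or distance between jar_0 and pocket_3 below 0.01 m) and angle between each of jar_0, jar_1, jar_2, jar_3's own z axis and vertical below 0.15 rad and (distance between jar_1 and pocket_0 below 0.01 m or distance between jar_1 and pocket_1 below 0.01 m or distance between jar_1 and pocket_2 below 0.01 m or distance between jar_1 and pocket_3 below 0.01 m) and (distance between jar_2 and pocket_0 below 0.01 m or distance between jar_2 and pocket_1 below 0.01 m or distance between jar_2 and pocket_2 below 0.01 m or distance between jar_2 and pocket_3 below 0.01 m) and (distance between jar_3 and pocket_0 below 0.01 m or distance between jar_3 and pocket_1 below 0.01 m or distance between jar_3 and pocket_2 below 0.01 m or distance between jar_3 and pocket_3 below 0.01 m) and value of joint carriage above 0.05 m), for 0.2 s.
3. the carriage is fully home with the jars standing in it ((distance between jar_0 and pocket_0 below 0.01 m or distance between jar_0 and pocket_1 below 0.01 m or distance between jar_0 and pocket_2 below 0.01 m or distance between jar_0 and pocket_3 below 0.01 m) and angle between each of jar_0, jar_1, jar_2, jar_3's own z axis and vertical below 0.15 rad and (distance between jar_1 and pocket_0 below 0.01 m or distance between jar_1 and pocket_1 below 0.01 m or distance between jar_1 and pocket_2 below 0.01 m or distance between jar_1 and pocket_3 below 0.01 m) and (distance between jar_2 and pocket_0 below 0.01 m or distance between jar_2 and pocket_1 below 0.01 m or distance between jar_2 and pocket_2 below 0.01 m or distance between jar_2 and pocket_3 below 0.01 m) and (distance between jar_3 and pocket_0 below 0.01 m or distance between jar_3 and pocket_1 below 0.01 m or distance between jar_3 and pocket_2 below 0.01 m or distance between jar_3 and pocket_3 below 0.01 m) and value of joint carriage below 0.005 m), for 0.2 s.
4. the clamp knob is turned clockwise and locks the carriage at home (value of joint carriage below 0.005 m and value of joint clamp_knob above 1.2 rad), for 0.2 s.
5. the shift lever is in the fast gear, right-hand slot, forward (value of joint shift_cross above 0.18 rad and value of joint shift_fore above 0.26 rad), for 0.2 s.
At the end, for the whole second after the job is handed in: Every jar present stands upright (0.15 rad) and at rest in a pocket (underside within 10 mm of the floor centre); carriage home within 5 mm; clamp knob past 1.2 of 1.4 rad; shift lever over 0.18 rad to the right and over 0.26 rad forward (all of step 4 and all of step 5 and (distance between jar_0 and pocket_0 below 0.01 m or distance between jar_0 and pocket_1 below 0.01 m or distance between jar_0 and pocket_2 below 0.01 m or distance between jar_0 and pocket_3 below 0.01 m) and angle between each of jar_0, jar_1, jar_2, jar_3's own z axis and vertical below 0.15 rad and (distance between jar_1 and pocket_0 below 0.01 m or distance between jar_1 and pocket_1 below 0.01 m or distance between jar_1 and pocket_2 below 0.01 m or distance between jar_1 and pocket_3 below 0.01 m) and (distance between jar_2 and pocket_0 below 0.01 m or distance between jar_2 and pocket_1 below 0.01 m or distance between jar_2 and pocket_2 below 0.01 m or distance between jar_2 and pocket_3 below 0.01 m) and (distance between jar_3 and pocket_0 below 0.01 m or distance between jar_3 and pocket_1 below 0.01 m or distance between jar_3 and pocket_2 below 0.01 m or distance between jar_3 and pocket_3 below 0.01 m) and linear speed of each of jar_0, jar_1, jar_2, jar_3 below 0.02 m/s); the robot touches nothing.
It fails at once if the timer, the pot or the marker is moved by more than 3 cm (distance of any of timer, drying_pot, marker from where it was at the start of the episode above 0.03 m).
Of jar_0, jar_1, jar_2, jar_3 only 2 to 4 are there at a start; the rules pass over those that are not, and their reading is None.
At some moment in a run one of jar_0, jar_1, jar_2, jar_3 may be knocked a few centimetres aside while the robot is not near it.
Once in a run the grip may slacken for a moment while it holds something.
It also fails if it takes over 210 s, if anything falls off the work surface, if the arm or the gripper's body presses on something with over 40 N, if the wrist force passes 120 N, or if a joint passes its speed limit or range.

## Working session

There is one attempt and no reset: what is moved stays moved. The work goes in short steps, Python scripts to look and compute and a tool call to move; the robot and the scene stay as the last step left them, time stands still between calls to the robot, and variables do not carry over. Pictures are saved under pics/ and viewed, at most 14 in all, crops included, and the job is handed in when it is done.

Besides the shell and the picture viewer there is one more tool, called after ">>>" by a JSON object that holds its "op" and its "data", one argument or row to a line. move_arm: Moves the arm, as the interface text tells. Its arguments: {"type":"object","properties":{"plan":{"type":"array"}},"required":["plan"]}

```bash
mkdir -p pics; cat > h.py <<'E'
import numpy as np, cv2
from scipy.spatial.transform import Rotation as R
from cell import r, imaging, regions_of
def Q(q): return R.from_quat([q[1],q[2],q[3],q[0]]).as_matrix()
def grab(n):
    s=r.read_state(); f=imaging.grab_frame(n)
    if n=="wrist":
        T=np.eye(4);T[:3,:3]=Q(s["eef_rot"]);T[:3,3]=s["tool_pos"]; f["T"]=T@np.array(f["hand_eye"])
    else:
        T=np.eye(4);o=np.array(f["orientation"]);T[:3,:3]=Q(o) if o.size==4 else o.reshape(3,3);T[:3,3]=f["eye"];f["T"]=T
    return f
def cloud(f):
    h,w=f["depth"].shape; F=h/2/np.tan(np.radians(f["fovy"])/2)
    K=np.array([[F,0,f["cx"]],[0,F,f["cy"]],[0,0,1.]])
    u,v=np.meshgrid(np.arange(w),np.arange(h))
    p=cv2.undistortPoints(np.stack([u,v],-1).reshape(-1,1,2).astype(np.float64),K,np.array([f["k1"],0,0,0,0.])).reshape(h,w,2)
    d=f["depth"]; P=np.stack([p[...,0]*d,-p[...,1]*d,-d],-1)
    W=P@f["T"][:3,:3].T+f["T"][:3,3]; W[d==0]=np.nan
    return W
E
cat > a.py <<'E'
from h import *
for n in ("scene","top"):
    f=grab(n);cv2.imwrite(f"pics/{n}0.png",f["color"]);W=cloud(f);np.savez(n,W=W,c=f["color"])
    print(n,f["eye"],f["fovy"])
    for q in ["mixer","jar_0","clamp_knob","carriage_handle","lever_ball","timer","drying_pot","marker"]:
        for d in regions_of(q,f)[:6]:
            m=d["pixels"];P=W[m];P=P[~np.isnan(P[:,0])]
            if len(P)==0: continue
            top=P[P[:,2]>np.percentile(P[:,2],95)-.006]
            print(q,round(d["confidence"],2),np.round(d["box"]),"med",np.round(np.median(P,0),3),"top",np.round((top.max(0)+top.min(0))/2,3),np.round(np.ptp(top,0),3),f["color"][m].mean(0).round())
print(r.read_state())
E
python3 a.py
```

```text
scene [0.10623095 0.94652637 1.10182636] 48.19295754430668
mixer 0.8 [296. 208.  71. 112.] med [0.511 0.152 0.025] top [0.406 0.227 0.359] [0.239 0.563 0.52 ] [146. 143. 137.]
jar_0 0.71 [256. 296.  10.  14.] med [0.475 0.447 0.037] top [0.478 0.443 0.039] [0.032 0.031 0.008] [112. 114. 156.]
jar_0 0.7 [263. 277.  10.  20.] med [0.487 0.392 0.037] top [0.49  0.386 0.04 ] [0.033 0.031 0.007] [127. 150. 115.]
jar_0 0.58 [233. 224.  12.  18.] med [0.66  0.279 0.03 ] top [0.662 0.274 0.04 ] [0.034 0.035 0.008] [ 63. 120. 165.]
jar_0 0.56 [245. 269.  14.  14.] med [0.546 0.385 0.036] top [0.549 0.38  0.04 ] [0.031 0.033 0.008] [154. 126. 108.]
clamp_knob 0.68 [327. 160.   9.  20.] med [ 0.505 -0.029  0.109] top [ 0.507 -0.031  0.126] [0.012 0.039 0.007] [ 64.  65. 108.]
carriage_handle 0.77 [302. 198.  40.  50.] med [0.529 0.095 0.029] top [0.413 0.336 0.345] [0.226 0.332 0.522] [156. 154. 151.]
carriage_handle 0.39 [263. 276.  13.  19.] med [0.486 0.39  0.037] top [0.49  0.385 0.04 ] [0.033 0.033 0.007] [126. 151. 115.]
timer 0.76 [272. 190.  22.  24.] med [0.63  0.103 0.022] top [0.622 
[... 2328 characters left out ...]
[ 9.38171890e-01,  2.58574687e-01,  1.53498993e+00,  3.43159219e-05,
        1.34797079e+00, -2.02799005e-01]), 'joint_vel': array([-5.95882252e-05,  1.30378623e-03,  8.74447524e-04,  9.06472975e-04,
       -2.30682953e-04,  6.03212690e-04]), 'joint_torque': array([ 4.60167794e-04, -4.37183404e+01, -2.84309113e+01,  7.20557501e-02,
        3.11032904e-02,  4.37411404e-05]), 'tool_pos': array([0.22917212, 0.50000508, 0.21867042]), 'eef_rot': array([-3.68337884e-06,  2.13265857e-01,  9.76994203e-01,  3.29509013e-05]), 'contact_force': array([-0.20934916,  0.20880624, -0.20223555]), 'moment': array([-0.01704201,  0.00322498, -0.02131597]), 'gripper_force': 0.0, 'finger_gap': 1.0031329700167009}
```

```bash
python3 - <<'E'
import numpy as np,cv2
d=np.load("top.npz");c=d["c"];cv2.imwrite("pics/t1.png",cv2.resize(c[175:295,140:420],None,fx=2.85,fy=2.85,interpolation=cv2.INTER_CUBIC))
d=np.load("scene.npz");c=d["c"];cv2.imwrite("pics/s1.png",cv2.resize(c[130:350,200:380],None,fx=2.7,fy=2.7,interpolation=cv2.INTER_CUBIC))
E
```

```text
(no output)
```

View pics/t1.png

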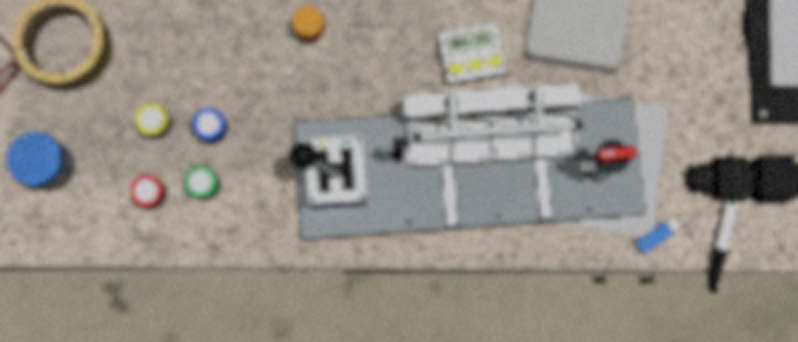

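View pics/s1.png

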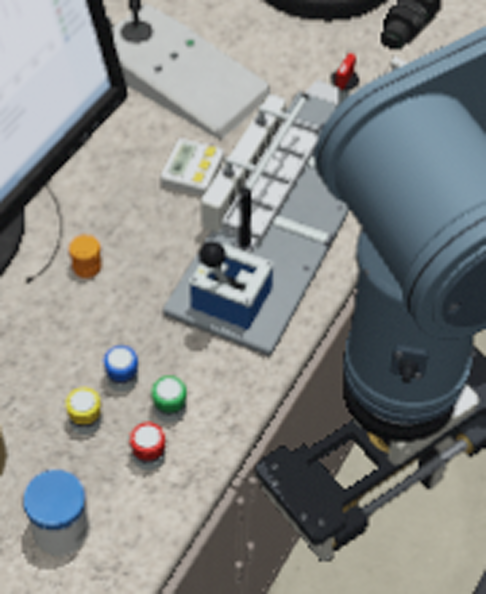

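The pictures show all four jars: red at crop (147,190), green (201,182), blue (208,125) and yellow (152,119). The orange look-alike is at (307,22) and will not be touched. The lever ball is at (303,155), the handle at (395,150) and the red knob at (617,153). The mixer is yawed by about +0.07 rad, with its origin near (0.515, 0.077). Next I turn the tool to the mixer's axes and take a closer look.

>>> {"op": "move_arm", "data": {
  "plan": [
    {"az":1.02,"dz":-0.5},
    {"az":1.02,"dz":-0.5},
    {"az":1.02,"dz":-0.5},
    {"az":1.02,"dz":-0.5},
    {"az":1.02,"dz":-0.5},
    {"az":1.02,"dz":-0.5},
    {"az":1.02,"dz":-0.5},
    {"az":1.02,"dz":-0.5},
    {"az":1.02,"dz":-0.5},
    {"az":1.02,"dz":-0.5},
    {},
    {}
  ]
}}

```text
invalid input at $.plan[0]: expected keys jaw, dx, dy, dz, ax, ay, az
```

>>> {"op": "move_arm", "data": {
  "plan": [
    {"dx":-3,"dy":1.2},
    {"dx":-3,"dy":1.2},
    {"dx":-3,"dy":1.2},
    {"dx":-3,"dy":1.2},
    {"dx":-3,"dy":1.2},
    {"dx":-3,"dy":1.2},
    {"dx":-3,"dy":1.2},
    {"dx":-3,"dy":1.2},
    {"dx":-3,"dy":1.2},
    {"dx":-3,"dy":1.2},
    {"dx":-3,"dy":1.2},
    {"dx":-3,"dy":1.2},
    {"dx":-3,"dy":1.2},
    {},
    {}
  ]
}}

```text
invalid input at $.plan[0]: expected keys jaw, dx, dy, dz, ax, ay, az
```

```bash
cat > b.py <<'E'
from h import *
import sys
f=grab("wrist");W=cloud(f);np.savez("w",W=W,c=f["color"],T=f["T"]);cv2.imwrite(f"pics/{sys.argv[1]}.png",f["color"])
s=r.read_state();print(s["t"],s["tool_pos"],Q(s["eef_rot"])[:,1],s["qpos"].round(2),s["contact_force"].round(1),"cam",f["T"][:3,3],f["T"][:3,2])
for q in sys.argv[2:]:
    for d in regions_of(q,f)[:6]:
        m=d["pixels"];P=W[m];P=P[~np.isnan(P[:,0])]
        if len(P)==0: continue
        top=P[P[:,2]>np.percentile(P[:,2],95)-.006]
        print(q,round(d["confidence"],2),np.round(d["box"]),"med",np.round(np.median(P,0),4),"top",np.round((top.max(0)+top.min(0))/2,4),np.round(np.ptp(top,0),3),f["color"][m].mean(0).round())
E
python3 b.py w1 clamp_knob carriage_handle lever_ball mixer
```

```text
0.95 [0.22917005 0.49999039 0.21868675] [4.16697596e-01 9.09045164e-01 5.81417393e-05] [ 0.94  0.26  1.53 -0.    1.35 -0.2 ] [-0.8 -0.3 -0.4] cam [0.15647219 0.53381657 0.38345484] [-0.26068878  0.11947493  0.95800162]
mixer 0.72 [174. 404.  78.  27.] med [0.4415 0.2647 0.0119] top [0.4518 0.2454 0.0114] [0.043 0.081 0.007] [125. 122. 114.]
```

View pics/w1.png

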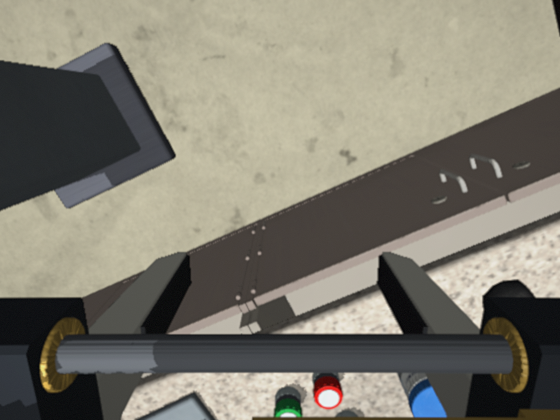

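>>> {"op": "move_arm", "data": {
  "plan": [
    {"jaw":9.3,"dx":0,"dy":0,"dz":-0.8,"ax":0,"ay":0,"az":1.02},
    {"jaw":9.3,"dx":0,"dy":0,"dz":-0.8,"ax":0,"ay":0,"az":1.02},
    {"jaw":9.3,"dx":0,"dy":0,"dz":-0.8,"ax":0,"ay":0,"az":1.02},
    {"jaw":9.3,"dx":0,"dy":0,"dz":-0.8,"ax":0,"ay":0,"az":1.02},
    {"jaw":9.3,"dx":0,"dy":0,"dz":-0.8,"ax":0,"ay":0,"az":1.02},
    {"jaw":9.3,"dx":0,"dy":0,"dz":-0.8,"ax":0,"ay":0,"az":1.02},
    {"jaw":9.3,"dx":0,"dy":0,"dz":-0.8,"ax":0,"ay":0,"az":1.02},
    {"jaw":9.3,"dx":0,"dy":0,"dz":-0.8,"ax":0,"ay":0,"az":1.02},
    {"jaw":9.3,"dx":0,"dy":0,"dz":-0.8,"ax":0,"ay":0,"az":1.02},
    {"jaw":9.3,"dx":0,"dy":0,"dz":-0.8,"ax":0,"ay":0,"az":1.0},
    {"jaw":9.3,"dx":0,"dy":0,"dz":0,"ax":0,"ay":0,"az":0}
  ]
}}

```text
t: 2.07
tool_pos: [0.2296, 0.5006, 0.3003]
eef_rot: [-0.0, 0.681, 0.732, 0.002]
contact_force: [0.2, 0.0, 1.0]
finger_gap: 0.999
gripper_force: 0.0
```

>>> {"op": "move_arm", "data": {
  "plan": [
    {"jaw":9.3,"dx":-3,"dy":1.6,"dz":0,"ax":0,"ay":0,"az":0},
    {"jaw":9.3,"dx":-3,"dy":1.6,"dz":0,"ax":0,"ay":0,"az":0},
    {"jaw":9.3,"dx":-3,"dy":1.6,"dz":0,"ax":0,"ay":0,"az":0},
    {"jaw":9.3,"dx":-3,"dy":1.6,"dz":0,"ax":0,"ay":0,"az":0},
    {"jaw":9.3,"dx":-3,"dy":1.6,"dz":0,"ax":0,"ay":0,"az":0},
    {"jaw":9.3,"dx":-3,"dy":1.6,"dz":0,"ax":0,"ay":0,"az":0},
    {"jaw":9.3,"dx":-3,"dy":1.6,"dz":0,"ax":0,"ay":0,"az":0},
    {"jaw":9.3,"dx":-3,"dy":1.6,"dz":0,"ax":0,"ay":0,"az":0},
    {"jaw":9.3,"dx":-3,"dy":1.6,"dz":0,"ax":0,"ay":0,"az":0},
    {"jaw":9.3,"dx":-3,"dy":1.6,"dz":0,"ax":0,"ay":0,"az":0},
    {"jaw":9.3,"dx":-3,"dy":1.6,"dz":0,"ax":0,"ay":0,"az":0},
    {"jaw":9.3,"dx":-3,"dy":1.6,"dz":0,"ax":0,"ay":0,"az":0},
    {"jaw":9.3,"dx":-3,"dy":1.6,"dz":0,"ax":0,"ay":0,"az":0},
    {"jaw":9.3,"dx":0,"dy":0,"dz":0,"ax":0,"ay":0,"az":0},
    {"jaw":9.3,"dx":0,"dy":0,"dz":0,"ax":0,"ay":0,"az":0}
  ]
}}

```text
t: 3.32
tool_pos: [0.4662, 0.1253, 0.2979]
eef_rot: [-0.001, 0.68, 0.733, -0.0]
contact_force: [-0.2, -0.6, 0.8]
finger_gap: 0.999
gripper_force: 0.0
```

```bash
python3 b.py w2 clamp_knob carriage_handle lever_ball mixer jar_0
```

```text
3.3667 [0.46559151 0.12640639 0.29807132] [ 0.99716911  0.07518105 -0.00125486] [ 0.03  0.09  1.55  0.    1.5  -0.04] [-0.7  0.   0.6] cam [0.46042879 0.20543835 0.4626621 ] [-0.02037069  0.28565844  0.95811497]
clamp_knob 0.57 [313. 304.  31.  58.] med [ 0.5081 -0.0277  0.1024] top [ 0.5091 -0.0226  0.1238] [0.011 0.015 0.007] [54. 54. 76.]
clamp_knob 0.46 [327. 169. 126. 333.] med [0.5101 0.1302 0.0149] top [0.4976 0.1198 0.2444] [0.058 0.332 0.297] [144. 141. 134.]
carriage_handle 0.56 [339. 203.  48. 163.] med [0.532  0.0903 0.0235] top [0.5269 0.1326 0.0881] [0.026 0.105 0.055] [178. 175. 171.]
lever_ball 0.75 [415. 198.  50.  54.] med [0.6325 0.1009 0.0191] top [0.6347 0.0984 0.0188] [0.068 0.074 0.008] [169. 191. 186.]
lever_ball 0.6 [340.  39.  44.  66.] med [0.5034 0.269  0.1243] top [0.5059 0.273  0.1282] [0.024 0.023 0.008] [34. 34. 32.]
mixer 0.82 [327. 167. 128. 332.] med [0.5103 0.1306 0.0149] top [0.4986 0.1198 0.2442] [0.056 0.332 0.299] [144. 141. 134.]
jar_0 0.65 [474.  47.  52.  39.] med [0.6591 0.2751 0.0355] top [0.6648 0.2762 0.0352] [0.036 0.036 0.007] [ 32. 110. 164.]
```

View pics/w2.png

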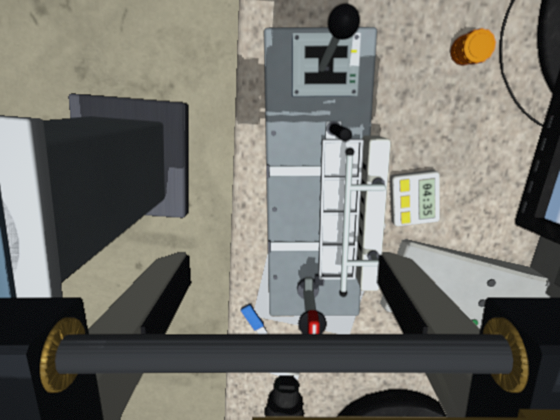

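The wrist view shows the lever ball at (343,21), leaning left and slightly forward, the handle at (340,130), the bar along column 348 and the red knob bar at (313,325). I now fit the mixer pose.

```bash
cat > c.py <<'E'
import numpy as np,cv2
d=np.load("w.npz");W=d["W"];P=W.reshape(-1,3)
C=d["c"].reshape(-1,3).astype(int)
m=(P[:,2]>.009)&(P[:,2]<.019)&(P[:,0]>.4)&(P[:,0]<.6)&(P[:,1]>-.05)&(P[:,1]<.32)
B=P[m];print("plate z",np.median(B[:,2]))
def rot(p,a):c,s=np.cos(a),np.sin(a);return np.c_[c*p[:,0]+s*p[:,1],-s*p[:,0]+c*p[:,1]]
# front edge line fit
ys=np.arange(0.0,.28,.005);e=[]
for y in ys:
    b=B[abs(B[:,1]-y)<.0025]; 
    if len(b)>10:e.append((np.percentile(b[:,0],1),y))
e=np.array(e)
for _ in range(4):
    k=np.polyfit(e[:,1],e[:,0],1);res=e[:,0]-np.polyval(k,e[:,1]);e=e[abs(res)<max(.0015,2*res.std())]
a=-np.arctan(k[0]);print("yaw",a,"n",len(e),res.std())
b=rot(B,a);fx=np.percentile(rot(e,a)[:,0],50)
print("front x->origin x",fx+.066,"left edge->origin y",np.percentile(b[:,1],99.7)-.212)
o=np.array([fx+.066,np.percentile(b[:,1],99.7)-.212])
M=np.c_[rot(P,a)-o,P[:,2]]
def show(n,m):
    q=M[m];print(n,len(q),q.mean(0).round(4),"mid",((q.max(0)+q.min(0))/2).round(4),np.ptp(q,axis=0).round(3))
near=lambda x,y,rx,ry:(abs(M[:,0]-x)<rx)&(abs(M[:,1]-y)<ry)
show("handle",near(.012,.102,.015,.015)&(M[:,2]>.098)&(M[:,2]<.12))
show("ball",near(0,.2,.05,.05)&(M[:,2]>.11)&(M[:,2]<.14))
show("gearbox",near(0,.168,.05,.05)&(M[:,2]>.055)&(M[:,2]<.065))
show("knob",near(-.012,-.11,.02,.03)&(M[:,2]>.115)&(M[:,2]<.13))
show("whitehousing",near(.06,0,.03,.1)&(M[:,2]>.055)&(M[:,2]<.065))
show("bar",near(.025,0,.02,.1)&(M[:,2]>.08)&(M[:,2]<.09))
show("walls",near(.02,0,.06,.1)&(M[:,2]>.031)&(M[:,2]<.037))
c,s=np.cos(a),np.sin(a);print("origin world",[c*o[0]-s*o[1],s*o[0]+c*o[1]])
E
python3 c.py
```

```text
plate z 0.0129274752716306
yaw 0.07798955942978861 n 57 0.0004898465778564308
front x->origin x 0.51912086333526 left edge->origin y 0.03442441358577639
handle 173 [0.0127 0.1035 0.1113] mid [0.0136 0.103  0.1073] [0.013 0.013 0.016]
ball 950 [0.0054 0.197  0.1258] mid [0.0062 0.198  0.1227] [0.027 0.026 0.019]
gearbox 2714 [-0.0019  0.1686  0.0586] mid [-0.0011  0.1697  0.06  ] [0.067 0.06  0.01 ]
knob 181 [-0.0139 -0.0954  0.1232] mid [-0.0135 -0.0986  0.1214] [0.011 0.019 0.012]
whitehousing 2672 [0.0595 0.0119 0.0587] mid [0.0605 0.0014 0.0599] [0.024 0.185 0.01 ]
bar 1195 [0.0255 0.0072 0.0832] mid [0.0265 0.0074 0.0831] [0.037 0.185 0.006]
walls 1234 [ 0.0227 -0.0028  0.033 ] mid [ 0.0252 -0.0013  0.034 ] [0.086 0.197 0.006]
origin world [np.float64(0.5148608963662615), np.float64(0.07476475368514171)]
```

```bash
cat > g.py <<'E'
# usage: python g.py mx my z [w]  -> delta in tool axes (cm) to a TCP target in mixer frame (or world with w)
from h import *
import sys
a=.078;O=np.array([.5135,.0759]);c,s=np.cos(a),np.sin(a)
def m2w(x,y): return O+[c*x-s*y,s*x+c*y]
def w2m(p): d=np.array(p)-O; return np.array([c*d[0]+s*d[1],-s*d[0]+c*d[1]])
def delta(x,y,z,w=False):
    st=r.read_state();p=np.array([x,y]) if w else m2w(x,y)
    Rm=Q(st["eef_rot"]);d=Rm.T@(np.r_[p,z]-st["tool_pos"])
    return (d*100).round(2)
if __name__=="__main__":
    st=r.read_state();Rm=Q(st["eef_rot"])
    print("now mixer",w2m(st["tool_pos"][:2]).round(4),st["tool_pos"][2].round(4),"yaw err",np.arctan2(Rm[1,1],Rm[0,1])-a,"tilt",Rm[:2,2].round(3),"q",st["qpos"].round(2),"t",st["t"])
    for t in sys.argv[1:]:
        v=t.split(",");print(t,delta(*map(float,v[:3]),len(v)>3))
E
python3 g.py -.012,-.110,.145 -.012,-.110,.105
```

```text
now mixer [-0.0442  0.0555] 0.2988 yaw err -0.0004957706061867184 tilt [0. 0.] q [ 0.04  0.09  1.55  0.    1.5  -0.04] t 3.6167
-.012,-.110,.145 [-16.55   3.22  15.37]
-.012,-.110,.105 [-16.55   3.22  19.37]
```

>>> {"op": "move_arm", "data": {
  "plan": [
    {"jaw":5,"dx":-2.76,"dy":0.54,"dz":0,"ax":0,"ay":0,"az":0},
    {"jaw":5,"dx":-2.76,"dy":0.54,"dz":0,"ax":0,"ay":0,"az":0},
    {"jaw":5,"dx":-2.76,"dy":0.54,"dz":0,"ax":0,"ay":0,"az":0},
    {"jaw":5,"dx":-2.76,"dy":0.54,"dz":0,"ax":0,"ay":0,"az":0},
    {"jaw":5,"dx":-2.76,"dy":0.54,"dz":0,"ax":0,"ay":0,"az":0},
    {"jaw":5,"dx":-2.75,"dy":0.52,"dz":0,"ax":0,"ay":0,"az":0},
    {"jaw":5,"dx":0,"dy":0,"dz":3,"ax":0,"ay":0,"az":0},
    {"jaw":5,"dx":0,"dy":0,"dz":3,"ax":0,"ay":0,"az":0},
    {"jaw":5,"dx":0,"dy":0,"dz":3,"ax":0,"ay":0,"az":0},
    {"jaw":5,"dx":0,"dy":0,"dz":3,"ax":0,"ay":0,"az":0},
    {"jaw":5,"dx":0,"dy":0,"dz":2.4,"ax":0,"ay":0,"az":0},
    {"jaw":5,"dx":0,"dy":0,"dz":0,"ax":0,"ay":0,"az":0},
    {"jaw":5,"dx":0,"dy":0,"dz":0,"ax":0,"ay":0,"az":0}
  ]
}}

```text
t: 4.7
tool_pos: [0.5095, -0.035, 0.1542]
eef_rot: [-0.001, 0.68, 0.734, -0.001]
contact_force: [0.3, -0.2, 0.8]
finger_gap: 0.54
gripper_force: 0.0
```

```bash
python3 g.py -.012,-.110,.105; python3 b.py w3 clamp_knob; python3 - <<'E'
import numpy as np
from g import w2m
d=np.load("w.npz");P=d["W"].reshape(-1,3);C=d["c"].reshape(-1,3).astype(int)
m=(C[:,2]>C[:,1]+50)&(P[:,2]>.09)&(P[:,2]<.14)
p=P[m];q=np.array([w2m(x[:2]) for x in p]);print(len(p),q.min(0),q.max(0),p[:,2].max())
E
```

```text
now mixer [-0.0126 -0.1103] 0.1542 yaw err -0.0014988778717461432 tilt [-0.002  0.001] q [-0.29  0.24  1.72  0.    1.18 -0.36] t 4.7
-.012,-.110,.105 [0.02 0.07 4.92]
4.75 [ 0.51077625 -0.03544401  0.15562989] [9.97096520e-01 7.61448556e-02 7.00551114e-04] [-0.29  0.24  1.72  0.    1.18 -0.36] [0.1 0.7 0.8] cam [0.50372614 0.04503257 0.31904285] [-0.0200055   0.28498354  0.95832362]
1108 [-0.01700845 -0.1286432 ] [-0.00541815 -0.0906091 ] 0.1280093940629551
```

>>> {"op": "move_arm", "data": {
  "plan": [
    {"jaw":5,"dx":0,"dy":0.08,"dz":2,"ax":0,"ay":0,"az":0},
    {"jaw":5,"dx":0,"dy":0,"dz":2,"ax":0,"ay":0,"az":0},
    {"jaw":5,"dx":0,"dy":0,"dz":0.9,"ax":0,"ay":0,"az":0},
    {"jaw":5,"dx":0,"dy":0,"dz":0,"ax":0,"ay":0,"az":0},
    {"jaw":0.5,"dx":0,"dy":0,"dz":0,"ax":0,"ay":0,"az":0},
    {"jaw":0.5,"dx":0,"dy":0,"dz":0,"ax":0,"ay":0,"az":0},
    {"jaw":0.5,"dx":0,"dy":0,"dz":0,"ax":0,"ay":0,"az":0},
    {"jaw":0.5,"dx":0,"dy":0,"dz":0,"ax":0,"ay":0,"az":0},
    {"jaw":0.5,"dx":0,"dy":0,"dz":0,"ax":0,"ay":0,"az":0},
    {"jaw":0.5,"dx":0,"dy":0,"dz":0,"ax":0,"ay":0,"az":0}
  ]
}}

```text
t: 5.63
tool_pos: [0.5113, -0.036, 0.1061]
eef_rot: [0.0, 0.68, 0.733, 0.0]
contact_force: [-0.7, -0.1, -0.0]
finger_gap: 0.158
gripper_force: 0.0
```

>>> {"op": "move_arm", "data": {
  "plan": [
    {"jaw":0.5,"dx":0,"dy":0,"dz":0,"ax":0,"ay":0,"az":-0.9},
    {"jaw":0.5,"dx":0,"dy":0,"dz":0,"ax":0,"ay":0,"az":-0.9},
    {"jaw":0.5,"dx":0,"dy":0,"dz":0,"ax":0,"ay":0,"az":-0.9},
    {"jaw":0.5,"dx":0,"dy":0,"dz":0,"ax":0,"ay":0,"az":-0.9},
    {"jaw":0.5,"dx":0,"dy":0,"dz":0,"ax":0,"ay":0,"az":-0.9},
    {"jaw":0.5,"dx":0,"dy":0,"dz":0,"ax":0,"ay":0,"az":-0.9},
    {"jaw":0.5,"dx":0,"dy":0,"dz":0,"ax":0,"ay":0,"az":-0.9},
    {"jaw":0.5,"dx":0,"dy":0,"dz":0,"ax":0,"ay":0,"az":-0.9},
    {"jaw":0.5,"dx":0,"dy":0,"dz":0,"ax":0,"ay":0,"az":-0.9},
    {"jaw":0.5,"dx":0,"dy":0,"dz":0,"ax":0,"ay":0,"az":-0.9},
    {"jaw":0.5,"dx":0,"dy":0,"dz":0,"ax":0,"ay":0,"az":-0.9},
    {"jaw":0.5,"dx":0,"dy":0,"dz":0,"ax":0,"ay":0,"az":-0.9},
    {"jaw":0.5,"dx":0,"dy":0,"dz":0,"ax":0,"ay":0,"az":-0.9},
    {"jaw":0.5,"dx":0,"dy":0,"dz":0,"ax":0,"ay":0,"az":-0.9},
    {"jaw":0.5,"dx":0,"dy":0,"dz":0,"ax":0,"ay":0,"az":-0.7},
    {"jaw":0.5,"dx":0,"dy":0,"dz":0,"ax":0,"ay":0,"az":0},
    {"jaw":0.5,"dx":0,"dy":0,"dz":0,"ax":0,"ay":0,"az":0}
  ]
}}

```text
t: 7.05
tool_pos: [0.5111, -0.0353, 0.1059]
eef_rot: [0.0, 0.053, 0.999, 0.0]
contact_force: [-0.3, 4.1, 3.6]
finger_gap: 0.113
gripper_force: 30.0
```

```bash
python3 g.py -.012,-.110,.105
```

```text
now mixer [-0.011  -0.1106] 0.1059 yaw err 1.3875213275789404 tilt [0.    0.001] q [-0.29  0.3   1.78  0.    1.06 -1.75] t 7.05
-.012,-.110,.105 [0.11 0.04 0.09]
```

>>> {"op": "move_arm", "data": {
  "plan": [
    {"jaw":4,"dx":0,"dy":0,"dz":0,"ax":0,"ay":0,"az":0},
    {"jaw":4,"dx":0,"dy":0,"dz":0,"ax":0,"ay":0,"az":0},
    {"jaw":4,"dx":0,"dy":0,"dz":0,"ax":0,"ay":0,"az":0},
    {"jaw":4,"dx":0,"dy":0,"dz":0,"ax":0,"ay":0,"az":0},
    {"jaw":4,"dx":0,"dy":0,"dz":-2,"ax":0,"ay":0,"az":0},
    {"jaw":4,"dx":0,"dy":0,"dz":-3,"ax":0,"ay":0,"az":0},
    {"jaw":4,"dx":0,"dy":0,"dz":-2,"ax":0,"ay":0,"az":1.1},
    {"jaw":4,"dx":0,"dy":0,"dz":0,"ax":0,"ay":0,"az":1.1},
    {"jaw":4,"dx":0,"dy":0,"dz":0,"ax":0,"ay":0,"az":1.1},
    {"jaw":4,"dx":0,"dy":0,"dz":0,"ax":0,"ay":0,"az":1.1},
    {"jaw":4,"dx":0,"dy":0,"dz":0,"ax":0,"ay":0,"az":1.1},
    {"jaw":4,"dx":0,"dy":0,"dz":0,"ax":0,"ay":0,"az":1.1},
    {"jaw":4,"dx":0,"dy":0,"dz":0,"ax":0,"ay":0,"az":1.1},
    {"jaw":4,"dx":0,"dy":0,"dz":0,"ax":0,"ay":0,"az":1.1},
    {"jaw":4,"dx":0,"dy":0,"dz":0,"ax":0,"ay":0,"az":1.1},
    {"jaw":4,"dx":0,"dy":0,"dz":0,"ax":0,"ay":0,"az":1.1},
    {"jaw":4,"dx":0,"dy":0,"dz":0,"ax":0,"ay":0,"az":1.1},
    {"jaw":4,"dx":0,"dy":0,"dz":0,"ax":0,"ay":0,"az":1.15},
    {"jaw":4,"dx":0,"dy":0,"dz":0,"ax":0,"ay":0,"az":0},
    {"jaw":4,"dx":0,"dy":0,"dz":0,"ax":0,"ay":0,"az":0}
  ]
}}

```text
t: 8.72
tool_pos: [0.511, -0.0361, 0.1756]
eef_rot: [-0.0, 0.677, 0.736, -0.0]
contact_force: [-0.3, 0.4, 0.2]
finger_gap: 0.43
gripper_force: 0.0
```

```bash
python3 g.py .0145,.102,.176 .0145,.102,.085; python3 b.py w4 ; python3 - <<'E'
import numpy as np
from g import w2m
d=np.load("w.npz");P=d["W"].reshape(-1,3);C=d["c"].reshape(-1,3).astype(int)
m=(C[:,2]>C[:,1]+50)&(P[:,2]>.12)&(P[:,2]<.14)
p=P[m];q=np.array([w2m(x[:2]) for x in p]);print(len(p),q.min(0),q.max(0),np.cov(q.T),np.linalg.eigh(np.cov(q.T))[1][:,1])
E
```

```text
now mixer [-0.0112 -0.1114] 0.1756 yaw err 0.0053860927058045766 tilt [-0. -0.] q [-0.29  0.23  1.69 -0.    1.23 -0.37] t 8.7167
.0145,.102,.176 [21.33  2.69 -0.05]
.0145,.102,.085 [21.33  2.69  9.05]
8.7667 [ 0.51101847 -0.03603824  0.17556847] [ 9.96497411e-01  8.36233590e-02 -2.08342770e-04] [-0.29  0.23  1.69 -0.    1.23 -0.37] [ 0.6 -1.1 -0.4] cam [0.5042743  0.04408166 0.34034481] [-0.02413563  0.28571236  0.95801144]
903 [-0.02983541 -0.11733603] [ 0.00673967 -0.10177047] [[ 1.01388127e-04 -1.89361498e-05]
 [-1.89361498e-05  1.38881675e-05]] [-0.97921531  0.20282352]
```

>>> {"op": "move_arm", "data": {
  "plan": [
    {"jaw":4,"dx":3,"dy":0.38,"dz":0,"ax":0,"ay":0,"az":0},
    {"jaw":4,"dx":3,"dy":0.38,"dz":0,"ax":0,"ay":0,"az":0},
    {"jaw":4,"dx":3,"dy":0.38,"dz":0,"ax":0,"ay":0,"az":0},
    {"jaw":4,"dx":3,"dy":0.38,"dz":0,"ax":0,"ay":0,"az":0},
    {"jaw":4,"dx":3,"dy":0.38,"dz":0,"ax":0,"ay":0,"az":0},
    {"jaw":4,"dx":3,"dy":0.38,"dz":0,"ax":0,"ay":0,"az":0},
    {"jaw":4,"dx":3.33,"dy":0.41,"dz":0,"ax":0,"ay":0,"az":0},
    {"jaw":4,"dx":0,"dy":0,"dz":2,"ax":0,"ay":0,"az":0},
    {"jaw":4,"dx":0,"dy":0,"dz":0,"ax":0,"ay":0,"az":0},
    {"jaw":4,"dx":0,"dy":0,"dz":0,"ax":0,"ay":0,"az":0}
  ]
}}

```text
t: 9.6
tool_pos: [0.5197, 0.1788, 0.1547]
eef_rot: [-0.001, 0.677, 0.736, -0.001]
contact_force: [0.1, -0.9, 0.1]
finger_gap: 0.429
gripper_force: 0.0
```

```bash
python3 g.py .0145,.102,.083; python3 b.py w5 carriage_handle; python3 - <<'E'
import numpy as np
from g import w2m
d=np.load("w.npz");P=d["W"].reshape(-1,3);C=d["c"].reshape(-1,3).astype(int)
M=np.array([w2m(x[:2]) for x in P])
m=(C.max(1)<80)&(P[:,2]>.09)&(P[:,2]<.125)&(abs(M[:,0]-.014)<.025)&(abs(M[:,1]-.102)<.02)
p=P[m];q=M[m];print(len(p),q.min(0),q.max(0),np.percentile(p[:,2],[5,50,95]))
E
```

```text
now mixer [0.0142 0.1021] 0.1547 yaw err 0.00509182217448452 tilt [-0.003 -0.001] q [ 0.13  0.31  1.63 -0.    1.21  0.05] t 9.6
.0145,.102,.083 [-0.01  0.05  7.17]
9.65 [0.52050034 0.17836595 0.1555451 ] [ 0.996679    0.08142095 -0.00126139] [ 0.13  0.31  1.63 -0.    1.21  0.05] [ 1.3 -0.3  0.1] cam [0.51345411 0.25909266 0.31944584] [-0.02137746  0.28639754  0.95787236]
carriage_handle 0.74 [296. 296.  64. 207.] med [0.5308 0.1162 0.0238] top [0.5267 0.1913 0.1764] [0.025 0.037 0.148] [177. 175. 171.]
465 [0.00972624 0.09709384] [0.0213562  0.10868867] [0.09320205 0.11180927 0.11348789]
```

View pics/w5.png

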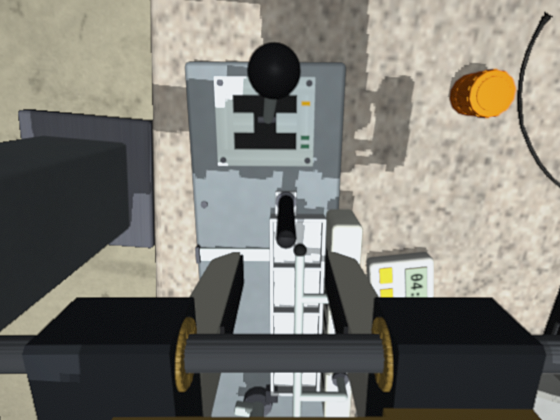

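The handle top is at (287,235) between the fingers, z 0.112, as described. I go down, grip and pull.

>>> {"op": "move_arm", "data": {
  "plan": [
    {"jaw":4,"dx":0,"dy":0.1,"dz":2.4,"ax":0,"ay":0,"az":0},
    {"jaw":4,"dx":0,"dy":0,"dz":2.4,"ax":0,"ay":0,"az":0},
    {"jaw":4,"dx":0,"dy":0,"dz":2.4,"ax":0,"ay":0,"az":0},
    {"jaw":0.6,"dx":0,"dy":0,"dz":0,"ax":0,"ay":0,"az":0},
    {"jaw":0.6,"dx":0,"dy":0,"dz":0,"ax":0,"ay":0,"az":0},
    {"jaw":0.6,"dx":0,"dy":0,"dz":0,"ax":0,"ay":0,"az":0},
    {"jaw":0.6,"dx":0,"dy":0,"dz":0,"ax":0,"ay":0,"az":0},
    {"jaw":0.6,"dx":0,"dy":0,"dz":0,"ax":0,"ay":0,"az":0},
    {"jaw":0.6,"dx":0,"dy":0,"dz":0,"ax":0,"ay":0,"az":0}
  ]
}}

```text
t: 10.45
tool_pos: [0.5207, 0.1786, 0.0852]
eef_rot: [-0.0, 0.678, 0.735, -0.001]
contact_force: [-6.4, -3.2, 6.6]
finger_gap: 0.129
gripper_force: 30.0
```

>>> {"op": "move_arm", "data": {
  "plan": [
    {"jaw":0.6,"dx":0,"dy":-0.4,"dz":0,"ax":0,"ay":0,"az":0},
    {"jaw":0.6,"dx":0,"dy":-0.6,"dz":0,"ax":0,"ay":0,"az":0},
    {"jaw":0.6,"dx":0,"dy":-0.6,"dz":0,"ax":0,"ay":0,"az":0},
    {"jaw":0.6,"dx":0,"dy":-0.6,"dz":0,"ax":0,"ay":0,"az":0},
    {"jaw":0.6,"dx":0,"dy":-0.6,"dz":0,"ax":0,"ay":0,"az":0},
    {"jaw":0.6,"dx":0,"dy":-0.6,"dz":0,"ax":0,"ay":0,"az":0},
    {"jaw":0.6,"dx":0,"dy":-0.6,"dz":0,"ax":0,"ay":0,"az":0},
    {"jaw":0.6,"dx":0,"dy":-0.6,"dz":0,"ax":0,"ay":0,"az":0},
    {"jaw":0.6,"dx":0,"dy":-0.6,"dz":0,"ax":0,"ay":0,"az":0},
    {"jaw":0.6,"dx":0,"dy":-0.6,"dz":0,"ax":0,"ay":0,"az":0},
    {"jaw":0.6,"dx":0,"dy":-0.6,"dz":0,"ax":0,"ay":0,"az":0},
    {"jaw":0.6,"dx":0,"dy":0,"dz":0,"ax":0,"ay":0,"az":0},
    {"jaw":0.6,"dx":0,"dy":0,"dz":0,"ax":0,"ay":0,"az":0},
    {"jaw":0.6,"dx":0,"dy":0,"dz":0,"ax":0,"ay":0,"az":0}
  ]
}}

```text
t: 11.62
tool_pos: [0.4581, 0.1737, 0.0852]
eef_rot: [0.001, 0.678, 0.735, 0.001]
contact_force: [-1.3, -1.9, 9.5]
finger_gap: 0.135
gripper_force: 30.0
```

```bash
python3 g.py .0145,.102,.083
```

```text
now mixer [-0.0476  0.1019] 0.0852 yaw err 0.0025152279213857126 tilt [ 0.002 -0.   ] q [ 0.13  0.29  1.86 -0.    0.99  0.05] t 11.6167
.0145,.102,.083 [-0.    6.21  0.23]
```

>>> {"op": "move_arm", "data": {
  "plan": [
    {"jaw":0.6,"dx":0,"dy":-0.4,"dz":0,"ax":0,"ay":0,"az":0},
    {"jaw":0.6,"dx":0,"dy":0,"dz":0,"ax":0,"ay":0,"az":0},
    {"jaw":0.6,"dx":0,"dy":0,"dz":0,"ax":0,"ay":0,"az":0},
    {"jaw":0.6,"dx":0,"dy":0,"dz":0,"ax":0,"ay":0,"az":0},
    {"jaw":3,"dx":0,"dy":0,"dz":0,"ax":0,"ay":0,"az":0},
    {"jaw":3,"dx":0,"dy":0,"dz":0,"ax":0,"ay":0,"az":0},
    {"jaw":3,"dx":0,"dy":0,"dz":0,"ax":0,"ay":0,"az":0},
    {"jaw":4,"dx":0,"dy":0,"dz":-3,"ax":0,"ay":0,"az":0},
    {"jaw":6,"dx":0,"dy":0,"dz":-3,"ax":0,"ay":0,"az":0},
    {"jaw":6,"dx":0,"dy":0,"dz":-3,"ax":0,"ay":0,"az":0},
    {"jaw":6,"dx":0,"dy":0,"dz":-3,"ax":0,"ay":0,"az":0},
    {"jaw":6,"dx":0,"dy":0,"dz":-3,"ax":0,"ay":0,"az":0},
    {"jaw":6,"dx":0,"dy":0,"dz":0,"ax":0,"ay":0,"az":0},
    {"jaw":6,"dx":0,"dy":0,"dz":0,"ax":0,"ay":0,"az":0}
  ]
}}

```text
t: 12.78
tool_pos: [0.4544, 0.1738, 0.2348]
eef_rot: [0.001, 0.678, 0.735, 0.001]
contact_force: [0.1, -0.3, -0.7]
finger_gap: 0.643
gripper_force: 0.0
```

```bash
python3 b.py w6; cat > p.py <<'E'
import numpy as np
from g import w2m
d=np.load("w.npz");P=d["W"].reshape(-1,3)
M=np.array([w2m(x[:2]) for x in P])
m=(P[:,2]>.031)&(P[:,2]<.038)&(abs(M[:,0]+.04)<.05)&(abs(M[:,1])<.1)
q=M[m];print(len(q),"x",np.percentile(q[:,0],[0.5,99.5]),"y",np.percentile(q[:,1],[.5,99.5]))
h,e=np.histogram(q[:,1],np.arange(-.1,.1,.002));print([(round(e[i]+.001,3),h[i]) for i in range(len(h)) if h[i]>20])
h,e=np.histogram(q[:,0],np.arange(-.09,.01,.002));print([(round(e[i]+.001,3),h[i]) for i in range(len(h)) if h[i]>20])
m=(P[:,2]>.1)&(P[:,2]<.12)&(abs(M[:,0]+.05)<.02)&(abs(M[:,1]-.102)<.015);q=M[m];print("handle",(q.min(0)+q.max(0))/2,len(q))
E
python3 p.py;python3 g.py .45,.40,.30,w; 
```

```text
12.8333 [0.4534418  0.17359845 0.23319966] [ 9.96772064e-01  8.02812525e-02 -6.10236642e-04] [0.14 0.13 1.66 0.   1.35 0.05] [-0.2 -0.7  0.4] cam [0.44746115 0.25380713 0.39960306] [-0.02594364  0.28507964  0.95815266]
1143 x [-0.06344009 -0.01660898] y [-0.07495422  0.08924914]
[(np.float64(-0.045), np.int64(39)), (np.float64(-0.043), np.int64(75)), (np.float64(-0.001), np.int64(44)), (np.float64(0.001), np.int64(80)), (np.float64(0.043), np.int64(60)), (np.float64(0.045), np.int64(73)), (np.float64(0.087), np.int64(32)), (np.float64(0.089), np.int64(57))]
[(np.float64(-0.063), np.int64(186)), (np.float64(-0.061), np.int64(189)), (np.float64(-0.057), np.int64(21)), (np.float64(-0.041), np.int64(22)), (np.float64(-0.037), np.int64(23)), (np.float64(-0.033), np.int64(22)), (np.float64(-0.031), np.int64(22)), (np.float64(-0.029), np.int64(22)), (np.float64(-0.027), np.int64(21)), (np.float64(-0.025), np.int64(22)), (np.float64(-0.023), np.int64(22)), (np.float64(-0.021), np.int64(24)), (np.float64(-0.019), np.int64(205)), (np.float64(-0.017), np.int64(174))]
handle [-0.05019734  0.10213783] 226
now mixer [-0.0523  0.1021] 0.2332 yaw err 0.0023677550915483236 tilt [-0.001  0.   ] q [0.14 0.13 1.66 0.   1.35 0.05] t 12.8333
.45,.40,.30,w [22.6   1.47 -6.68]
```

View pics/w6.png

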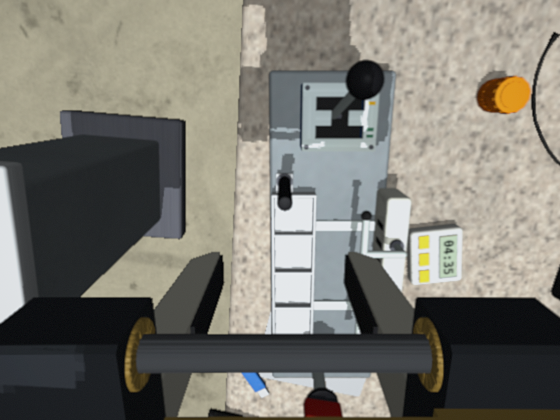

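The carriage is out (handle moved about 65 mm). The pockets lie along column 293, with their centre line at mixer x -0.040. Next I look at the jars.

>>> {"op": "move_arm", "data": {
  "plan": [
    {"jaw":6,"dx":2.73,"dy":1.03,"dz":-0.25,"ax":0,"ay":0,"az":0},
    {"jaw":6,"dx":2.73,"dy":1.03,"dz":-0.25,"ax":0,"ay":0,"az":0},
    {"jaw":6,"dx":2.73,"dy":1.03,"dz":-0.25,"ax":0,"ay":0,"az":0},
    {"jaw":6,"dx":2.73,"dy":1.03,"dz":-0.25,"ax":0,"ay":0,"az":0},
    {"jaw":6,"dx":2.73,"dy":1.03,"dz":-0.25,"ax":0,"ay":0,"az":0},
    {"jaw":6,"dx":2.73,"dy":1.03,"dz":-0.25,"ax":0,"ay":0,"az":0},
    {"jaw":6,"dx":2.73,"dy":1.03,"dz":-0.25,"ax":0,"ay":0,"az":0},
    {"jaw":6,"dx":0,"dy":0,"dz":0,"ax":0,"ay":0,"az":0},
    {"jaw":6,"dx":0,"dy":0,"dz":0,"ax":0,"ay":0,"az":0}
  ]
}}

```text
t: 13.58
tool_pos: [0.5094, 0.3704, 0.248]
eef_rot: [-0.001, 0.677, 0.736, -0.002]
contact_force: [-0.8, 0.8, 0.2]
finger_gap: 0.642
gripper_force: 0.0
```

```bash
python3 b.py w7 jar_0
```

```text
13.6333 [0.50939945 0.36934788 0.24846928] [ 0.99668599  0.08122411 -0.0044366 ] [ 0.45  0.39  1.28 -0.    1.48  0.37] [0.1 0.  0.4] cam [0.50348308 0.45088235 0.41260956] [-0.01961561  0.28783963  0.95747771]
jar_0 0.85 [258. 107.  35.  40.] med [0.4772 0.4422 0.0361] top [0.4769 0.4421 0.0354] [0.035 0.036 0.007] [115. 117. 153.]
jar_0 0.66 [411. 265.  40.  35.] med [0.6599 0.2816 0.0356] top [0.6639 0.2778 0.0353] [0.034 0.032 0.007] [ 25. 108. 167.]
jar_0 0.63 [326. 171.  31.  36.] med [0.5502 0.3816 0.0361] top [0.5513 0.3799 0.0352] [0.033 0.034 0.007] [203. 158. 133.]
jar_0 0.62 [335. 115.  36.  38.] med [0.5549 0.4409 0.036 ] top [0.5559 0.4409 0.0352] [0.034 0.034 0.007] [106. 151. 157.]
jar_0 0.56 [268. 162.  34.  29.] med [0.4907 0.3877 0.0361] top [0.4903 0.3862 0.0354] [0.035 0.033 0.008] [159. 196. 143.]
```

View pics/w7.png

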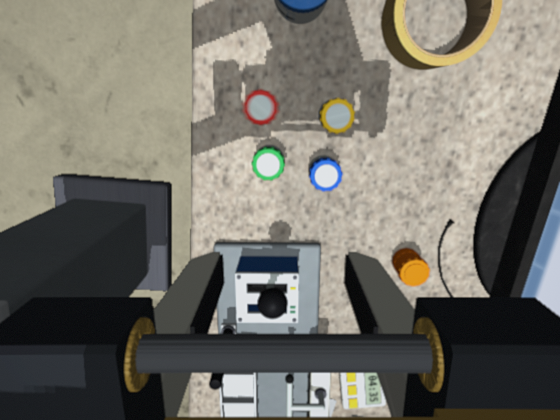

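Red is at (260,107), yellow (337,115), green (268,163) and blue (326,174). The orange one at (412,268) is the look-alike. Green goes first, into pocket 3.

```bash
python3 g.py .4905,.3865,.013,w
```

```text
now mixer [0.0189 0.2923] 0.2491 yaw err 0.0023488023929265633 tilt [-0.003 -0.002] q [ 0.45  0.39  1.28 -0.    1.48  0.37] t 13.6833
.4905,.3865,.013,w [ 1.96 -1.67 23.61]
```

>>> {"op": "move_arm", "data": {
  "plan": [
    {"jaw":4.5,"dx":1,"dy":-0.85,"dz":2,"ax":0,"ay":0,"az":0},
    {"jaw":4.5,"dx":0.95,"dy":-0.85,"dz":3,"ax":0,"ay":0,"az":0},
    {"jaw":4.5,"dx":0,"dy":0,"dz":3,"ax":0,"ay":0,"az":0},
    {"jaw":4.5,"dx":0,"dy":0,"dz":3,"ax":0,"ay":0,"az":0},
    {"jaw":4.5,"dx":0,"dy":0,"dz":3,"ax":0,"ay":0,"az":0},
    {"jaw":4.5,"dx":0,"dy":0,"dz":3,"ax":0,"ay":0,"az":0},
    {"jaw":4.5,"dx":0,"dy":0,"dz":0,"ax":0,"ay":0,"az":0},
    {"jaw":4.5,"dx":0,"dy":0,"dz":0,"ax":0,"ay":0,"az":0}
  ]
}}

```text
t: 14.35
tool_pos: [0.4907, 0.3859, 0.0798]
eef_rot: [-0.001, 0.679, 0.734, -0.002]
contact_force: [-0.3, -0.1, 0.3]
finger_gap: 0.479
gripper_force: 0.0
```

```bash
python3 g.py .4905,.3865,.013,w; python3 b.py w8 jar_0
```

```text
now mixer [0.0014 0.3108] 0.0798 yaw err 0.0008957319577489603 tilt [-0.004 -0.002] q [ 0.49  0.51  1.52 -0.    1.12  0.41] t 14.35
.4905,.3865,.013,w [0.08 0.02 6.68]
14.4 [0.49227572 0.38696699 0.08189065] [ 9.96872440e-01  7.90268758e-02 -3.03191265e-04] [ 0.49  0.51  1.52 -0.    1.12  0.41] [0.1 0.8 0.1] cam [0.48498054 0.46643442 0.24444001] [-0.01901505  0.28803105  0.95743227]
jar_0 0.91 [401. 156.  71.  65.] med [0.5529 0.442  0.0358] top [0.5566 0.4404 0.0349] [0.036 0.036 0.007] [ 98. 148. 154.]
jar_0 0.73 [284. 230.  56.  57.] med [0.4901 0.3903 0.0359] top [0.4907 0.3866 0.035 ] [0.035 0.034 0.007] [134. 166. 118.]
jar_0 0.72 [201. 151.  72.  63.] med [0.4392 0.4363 0.0359] top [0.4374 0.4344 0.0349] [0.035 0.036 0.007] [109. 111. 163.]
jar_0 0.71 [378. 246.  61.  68.] med [0.5494 0.3851 0.0357] top [0.5514 0.38   0.035 ] [0.034 0.035 0.007] [170. 135. 116.]
```

>>> {"op": "move_arm", "data": {
  "plan": [
    {"jaw":4.5,"dx":0,"dy":0,"dz":2.2,"ax":0,"ay":0,"az":0},
    {"jaw":4.5,"dx":0,"dy":0,"dz":2.3,"ax":0,"ay":0,"az":0},
    {"jaw":4.5,"dx":0,"dy":0,"dz":2.2,"ax":0,"ay":0,"az":0},
    {"jaw":4.5,"dx":0,"dy":0,"dz":0,"ax":0,"ay":0,"az":0},
    {"jaw":2.5,"dx":0,"dy":0,"dz":0,"ax":0,"ay":0,"az":0},
    {"jaw":2.5,"dx":0,"dy":0,"dz":0,"ax":0,"ay":0,"az":0},
    {"jaw":2.5,"dx":0,"dy":0,"dz":0,"ax":0,"ay":0,"az":0},
    {"jaw":2.5,"dx":0,"dy":0,"dz":0,"ax":0,"ay":0,"az":0},
    {"jaw":2.5,"dx":0,"dy":0,"dz":0,"ax":0,"ay":0,"az":0},
    {"jaw":2.5,"dx":0,"dy":0,"dz":0,"ax":0,"ay":0,"az":0}
  ]
}}

```text
t: 15.28
tool_pos: [0.4937, 0.3887, 0.0167]
eef_rot: [0.001, 0.678, 0.735, 0.002]
contact_force: [-0.7, -0.2, 7.1]
finger_gap: 0.362
gripper_force: 30.0
```

```bash
python3 g.py -.040,-.066,.16
```

```text
now mixer [0.0046 0.3134] 0.0167 yaw err 0.0022706333194749406 tilt [0.004 0.002] q [ 0.49  0.58  1.57 -0.    0.98  0.41] t 15.2833
-.040,-.066,.16 [-37.9   -4.49 -14.42]
```

>>> {"op": "move_arm", "data": {
  "plan": [
    {"jaw":2.5,"dx":0,"dy":0,"dz":-2,"ax":0,"ay":0,"az":0},
    {"jaw":2.5,"dx":0,"dy":0,"dz":-3,"ax":0,"ay":0,"az":0},
    {"jaw":2.5,"dx":0,"dy":0,"dz":-3.4,"ax":0,"ay":0,"az":0},
    {"jaw":2.5,"dx":0,"dy":0,"dz":-3.4,"ax":0,"ay":0,"az":0},
    {"jaw":2.5,"dx":0,"dy":0,"dz":-3.4,"ax":0,"ay":0,"az":0},
    {"jaw":2.5,"dx":-3,"dy":-0.35,"dz":0,"ax":0,"ay":0,"az":0},
    {"jaw":2.5,"dx":-3,"dy":-0.35,"dz":0,"ax":0,"ay":0,"az":0},
    {"jaw":2.5,"dx":-3,"dy":-0.35,"dz":0,"ax":0,"ay":0,"az":0},
    {"jaw":2.5,"dx":-3,"dy":-0.35,"dz":0,"ax":0,"ay":0,"az":0},
    {"jaw":2.5,"dx":-3,"dy":-0.35,"dz":0,"ax":0,"ay":0,"az":0},
    {"jaw":2.5,"dx":-3,"dy":-0.35,"dz":0,"ax":0,"ay":0,"az":0},
    {"jaw":2.5,"dx":-3,"dy":-0.35,"dz":0,"ax":0,"ay":0,"az":0},
    {"jaw":2.5,"dx":-3,"dy":-0.35,"dz":0,"ax":0,"ay":0,"az":0},
    {"jaw":2.5,"dx":-3,"dy":-0.35,"dz":0,"ax":0,"ay":0,"az":0},
    {"jaw":2.5,"dx":-3,"dy":-0.35,"dz":0,"ax":0,"ay":0,"az":0},
    {"jaw":2.5,"dx":-3,"dy":-0.35,"dz":0,"ax":0,"ay":0,"az":0},
    {"jaw":2.5,"dx":-3,"dy":-0.35,"dz":0,"ax":0,"ay":0,"az":0},
    {"jaw":2.5,"dx":0,"dy":0,"dz":0,"ax":0,"ay":0,"az":0},
    {"jaw":2.5,"dx":0,"dy":0,"dz":0,"ax":0,"ay":0,"az":0}
  ]
}}

```text
t: 16.87
tool_pos: [0.4792, 0.0243, 0.1668]
eef_rot: [0.0, 0.679, 0.734, 0.0]
contact_force: [0.8, -0.7, -1.3]
finger_gap: 0.357
gripper_force: 30.0
```

>>> {"op": "move_arm", "data": {
  "plan": [
    {"jaw":2.5,"dx":-1.9,"dy":-0.3,"dz":0,"ax":0,"ay":0,"az":0},
    {"jaw":2.5,"dx":0,"dy":0,"dz":0,"ax":0,"ay":0,"az":-1.05},
    {"jaw":2.5,"dx":0,"dy":0,"dz":0,"ax":0,"ay":0,"az":-1.05},
    {"jaw":2.5,"dx":0,"dy":0,"dz":0,"ax":0,"ay":0,"az":-1.05},
    {"jaw":2.5,"dx":0,"dy":0,"dz":0,"ax":0,"ay":0,"az":-1.05},
    {"jaw":2.5,"dx":0,"dy":0,"dz":0,"ax":0,"ay":0,"az":0},
    {"jaw":2.5,"dx":0,"dy":0,"dz":0,"ax":0,"ay":0,"az":0}
  ]
}}

```text
t: 17.45
tool_pos: [0.4776, 0.0075, 0.1664]
eef_rot: [0.0, 0.502, 0.865, 0.0]
contact_force: [0.2, -0.7, -0.4]
finger_gap: 0.359
gripper_force: 30.0
```

```bash
for i in 1 2 ; do python3 g.py -.040,-.066,.044;done; python3 b.py w9 jar_0;python3 p.py; python3 -c "
from g import *
print(w2m([.5,.0]))
print(r.read_state()['gripper_force'],r.read_state()['finger_gap'])"
```

```text
now mixer [-0.0411 -0.0654] 0.1664 yaw err 0.4400849631491463 tilt [0. 0.] q [-0.22  0.17  1.78  0.    1.19 -0.74] t 17.45
-.040,-.066,.044 [-0.1   0.07 12.24]
now mixer [-0.0411 -0.0654] 0.1664 yaw err 0.4400849631491463 tilt [0. 0.] q [-0.22  0.17  1.78  0.    1.19 -0.74] t 17.45
-.040,-.066,.044 [-0.1   0.07 12.24]
17.5 [0.4776014  0.00734604 0.1663541 ] [8.68976357e-01 4.94853466e-01 3.72561912e-04] [-0.22  0.17  1.78  0.    1.19 -0.74] [ 0.1 -0.1 -1.3] cam [0.4379013  0.07739566 0.33119101] [-0.1426337   0.24873187  0.95801257]
jar_0 0.67 [284. 280.  71.  88.] med [0.476  0.0109 0.1856] top [0.4789 0.0065 0.1846] [0.035 0.034 0.007] [ 93. 117.  79.]
2878 x [-0.0659178  -0.01641922] y [-0.09746486  0.09577765]
[(np.float64(-0.089), np.int64(89)), (np.float64(-0.087), np.int64(112)), (np.float64(-0.045), np.int64(106)), (np.float64(-0.043), np.int64(109)), (np.float64(-0.023), np.int64(21)), (np.float64(-0.007), np.int64(21)), (np.float64(-0.001), np.int64(130)), (np.float64(0.001), np.int64(101)), (np.float64(0.003), np.int64(21)), (np.float64(0.011), np.int64(22)), (np.float64(0
[... 1869 characters left out ...]
np.float64(-0.025), np.int64(49)), (np.float64(-0.023), np.int64(48)), (np.float64(-0.021), np.int64(49)), (np.float64(-0.019), np.int64(489)), (np.float64(-0.017), np.int64(387))]
[-0.01937315 -0.0746173 ]
29.96707320213318 0.3625073358208974Traceback (most recent call last):
  File "p.py", line 9, in <module>
    m=(P[:,2]>.1)&(P[:,2]<.12)&(abs(M[:,0]+.05)<.02)&(abs(M[:,1]-.102)<.015);q=M[m];print("handle",(q.min(0)+q.max(0))/2,len(q))
                                                                                                    ~~~~~^^^
    return umr_minimum(a, axis, None, out, keepdims, initial, where)
ValueError: zero-size array to reduction operation minimum which has no identity
```

View pics/w9.png

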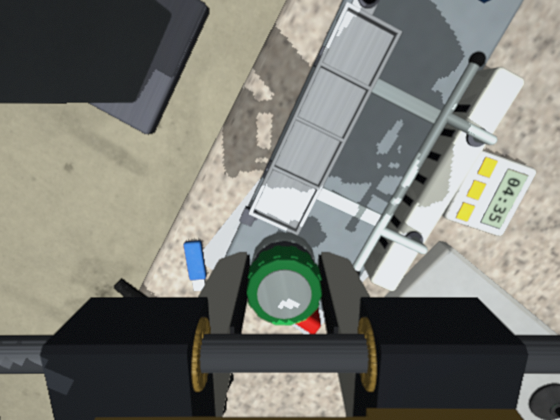

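The jar is held centred over pocket 3: its measured centre is mixer (-0.040, -0.0665). I lower it.

>>> {"op": "move_arm", "data": {
  "plan": [
    {"jaw":2.5,"dx":0,"dy":0,"dz":3,"ax":0,"ay":0,"az":0},
    {"jaw":2.5,"dx":0,"dy":0,"dz":3,"ax":0,"ay":0,"az":0},
    {"jaw":2.5,"dx":0,"dy":0,"dz":2.5,"ax":0,"ay":0,"az":0},
    {"jaw":2.5,"dx":0,"dy":0,"dz":1.5,"ax":0,"ay":0,"az":0},
    {"jaw":2.5,"dx":0,"dy":0,"dz":1.2,"ax":0,"ay":0,"az":0},
    {"jaw":2.5,"dx":0,"dy":0,"dz":1.1,"ax":0,"ay":0,"az":0},
    {"jaw":2.5,"dx":0,"dy":0,"dz":0,"ax":0,"ay":0,"az":0},
    {"jaw":2.5,"dx":0,"dy":0,"dz":0,"ax":0,"ay":0,"az":0}
  ]
}}

```text
t: 18.22
tool_pos: [0.4774, 0.0067, 0.043]
eef_rot: [-0.001, 0.502, 0.865, -0.0]
contact_force: [-0.6, 0.0, -1.1]
finger_gap: 0.362
gripper_force: 30.0
```

>>> {"op": "move_arm", "data": {
  "plan": [
    {"jaw":4.5,"dx":0,"dy":0,"dz":0,"ax":0,"ay":0,"az":0},
    {"jaw":4.5,"dx":0,"dy":0,"dz":0,"ax":0,"ay":0,"az":0},
    {"jaw":4.5,"dx":0,"dy":0,"dz":0,"ax":0,"ay":0,"az":0},
    {"jaw":4.5,"dx":0,"dy":0,"dz":0,"ax":0,"ay":0,"az":0},
    {"jaw":4.5,"dx":0,"dy":0,"dz":-2,"ax":0,"ay":0,"az":0},
    {"jaw":4.5,"dx":0,"dy":0,"dz":-3,"ax":0,"ay":0,"az":0},
    {"jaw":4.5,"dx":0,"dy":0,"dz":-3,"ax":0,"ay":0,"az":0},
    {"jaw":4.5,"dx":0,"dy":0,"dz":-3,"ax":0,"ay":0,"az":0},
    {"jaw":4.5,"dx":0,"dy":0,"dz":-1.5,"ax":0,"ay":0,"az":1.05},
    {"jaw":4.5,"dx":0,"dy":0,"dz":0,"ax":0,"ay":0,"az":1.05},
    {"jaw":4.5,"dx":0,"dy":0,"dz":0,"ax":0,"ay":0,"az":1.05},
    {"jaw":4.5,"dx":0,"dy":0,"dz":0,"ax":0,"ay":0,"az":1.05},
    {"jaw":4.5,"dx":0,"dy":0,"dz":0,"ax":0,"ay":0,"az":0},
    {"jaw":4.5,"dx":0,"dy":0,"dz":0,"ax":0,"ay":0,"az":0}
  ]
}}

```text
t: 19.38
tool_pos: [0.4776, 0.0064, 0.1684]
eef_rot: [0.0, 0.677, 0.736, 0.0]
contact_force: [-0.4, 0.5, -0.1]
finger_gap: 0.483
gripper_force: 0.0
```

```bash
python3 b.py w10 jar_0; python3 g.py .5514,.380,.166,w
```

```text
19.4333 [0.47751294 0.00646046 0.16827342] [9.96509848e-01 8.34751744e-02 1.32762671e-04] [-0.22  0.17  1.78 -0.    1.19 -0.3 ] [-0.4  0.8  0.1] cam [0.47071875 0.0865873  0.33317672] [-0.02471366  0.28567505  0.95800783]
jar_0 0.91 [284. 208.  46.  47.] med [0.4784 0.0081 0.0598] top [0.4789 0.0045 0.0589] [0.035 0.035 0.007] [154. 190. 136.]
jar_0 0.46 [287. 118.  63. 237.] med [0.4717 0.0904 0.0231] top [0.4741 0.0651 0.0424] [0.06  0.188 0.03 ] [177. 174. 168.]
now mixer [-0.0413 -0.0664] 0.1682 yaw err 0.005112015755475693 tilt [ 0. -0.] q [-0.22  0.17  1.78 -0.    1.19 -0.3 ] t 19.4833
.5514,.380,.166,w [36.61 10.46  0.22]
```

>>> {"op": "move_arm", "data": {
  "plan": [
    {"jaw":4.5,"dx":2.82,"dy":0.8,"dz":0,"ax":0,"ay":0,"az":0},
    {"jaw":4.5,"dx":2.82,"dy":0.8,"dz":0,"ax":0,"ay":0,"az":0},
    {"jaw":4.5,"dx":2.82,"dy":0.8,"dz":0,"ax":0,"ay":0,"az":0},
    {"jaw":4.5,"dx":2.82,"dy":0.8,"dz":0,"ax":0,"ay":0,"az":0},
    {"jaw":4.5,"dx":2.82,"dy":0.8,"dz":0,"ax":0,"ay":0,"az":0},
    {"jaw":4.5,"dx":2.82,"dy":0.8,"dz":0,"ax":0,"ay":0,"az":0},
    {"jaw":4.5,"dx":2.82,"dy":0.8,"dz":0,"ax":0,"ay":0,"az":0},
    {"jaw":4.5,"dx":2.82,"dy":0.8,"dz":0,"ax":0,"ay":0,"az":0},
    {"jaw":4.5,"dx":2.82,"dy":0.8,"dz":0,"ax":0,"ay":0,"az":0},
    {"jaw":4.5,"dx":2.82,"dy":0.8,"dz":0,"ax":0,"ay":0,"az":0},
    {"jaw":4.5,"dx":2.82,"dy":0.8,"dz":0,"ax":0,"ay":0,"az":0},
    {"jaw":4.5,"dx":2.82,"dy":0.8,"dz":0,"ax":0,"ay":0,"az":0},
    {"jaw":4.5,"dx":2.77,"dy":0.86,"dz":0,"ax":0,"ay":0,"az":0},
    {"jaw":4.5,"dx":0,"dy":0,"dz":2.7,"ax":0,"ay":0,"az":0},
    {"jaw":4.5,"dx":0,"dy":0,"dz":2.7,"ax":0,"ay":0,"az":0},
    {"jaw":4.5,"dx":0,"dy":0,"dz":2.6,"ax":0,"ay":0,"az":0},
    {"jaw":4.5,"dx":0,"dy":0,"dz":0,"ax":0,"ay":0,"az":0},
    {"jaw":4.5,"dx":0,"dy":0,"dz":0,"ax":0,"ay":0,"az":0}
  ]
}}

```text
t: 20.98
tool_pos: [0.5513, 0.3792, 0.0865]
eef_rot: [-0.001, 0.678, 0.735, -0.002]
contact_force: [0.3, 1.1, 0.2]
finger_gap: 0.484
gripper_force: 0.0
```

```bash
python3 b.py w11 jar_0; python3 g.py .5514,.380,.016,w
```

```text
21.0333 [0.55272971 0.37976359 0.0885203 ] [ 9.96715088e-01  8.09871059e-02 -3.48856183e-04] [ 0.44  0.57  1.38 -0.    1.19  0.35] [-0.7  0.1  1.4] cam [0.54535242 0.45965153 0.25117536] [-0.02014294  0.2873425   0.95761608]
jar_0 0.97 [286. 228.  54.  64.] med [0.5514 0.3839 0.0359] top [0.5519 0.3796 0.0348] [0.034 0.035 0.007] [171. 131. 109.]
jar_0 0.93 [106. 129.  81.  63.] med [0.4429 0.4361 0.0355] top [0.4381 0.4345 0.0349] [0.035 0.034 0.007] [ 93.  94. 146.]
jar_0 0.65 [302. 137.  58.  65.] med [0.5562 0.4409 0.0361] top [0.5567 0.4402 0.0353] [0.034 0.034 0.007] [108. 158. 164.]
now mixer [0.0636 0.3001] 0.0898 yaw err 0.002786057010026405 tilt [0.002 0.001] q [0.44 0.57 1.38 0.   1.19 0.36] t 21.0833
.5514,.380,.016,w [ 0.   -0.23  7.38]
```

>>> {"op": "move_arm", "data": {
  "plan": [
    {"jaw":4.5,"dx":0,"dy":-0.1,"dz":2.4,"ax":0,"ay":0,"az":0},
    {"jaw":4.5,"dx":0,"dy":0,"dz":2.4,"ax":0,"ay":0,"az":0},
    {"jaw":4.5,"dx":0,"dy":0,"dz":2.3,"ax":0,"ay":0,"az":0},
    {"jaw":4.5,"dx":0,"dy":0,"dz":0,"ax":0,"ay":0,"az":0},
    {"jaw":2.5,"dx":0,"dy":0,"dz":0,"ax":0,"ay":0,"az":0},
    {"jaw":2.5,"dx":0,"dy":0,"dz":0,"ax":0,"ay":0,"az":0},
    {"jaw":2.5,"dx":0,"dy":0,"dz":0,"ax":0,"ay":0,"az":0},
    {"jaw":2.5,"dx":0,"dy":0,"dz":0,"ax":0,"ay":0,"az":0},
    {"jaw":2.5,"dx":0,"dy":0,"dz":0,"ax":0,"ay":0,"az":0},
    {"jaw":2.5,"dx":0,"dy":0,"dz":0,"ax":0,"ay":0,"az":0}
  ]
}}

```text
t: 21.92
tool_pos: [0.5533, 0.3804, 0.0198]
eef_rot: [0.001, 0.678, 0.735, 0.002]
contact_force: [-0.5, -0.2, 6.9]
finger_gap: 0.356
gripper_force: 30.0
```

```bash
python3 g.py -.040,-.022,.166
```

```text
now mixer [0.0634 0.3005] 0.0198 yaw err 0.002243671916237408 tilt [0.004 0.002] q [ 0.44  0.64  1.45 -0.    1.05  0.36] t 21.9167
-.040,-.022,.166 [-32.21 -10.34 -14.71]
```

>>> {"op": "move_arm", "data": {
  "plan": [
    {"jaw":2.5,"dx":0,"dy":0,"dz":-2,"ax":0,"ay":0,"az":0},
    {"jaw":2.5,"dx":0,"dy":0,"dz":-3,"ax":0,"ay":0,"az":0},
    {"jaw":2.5,"dx":0,"dy":0,"dz":-3.5,"ax":0,"ay":0,"az":0},
    {"jaw":2.5,"dx":0,"dy":0,"dz":-3.5,"ax":0,"ay":0,"az":0},
    {"jaw":2.5,"dx":0,"dy":0,"dz":-3.5,"ax":0,"ay":0,"az":0},
    {"jaw":2.5,"dx":-2.7,"dy":-0.86,"dz":0,"ax":0,"ay":0,"az":0},
    {"jaw":2.5,"dx":-2.7,"dy":-0.86,"dz":0,"ax":0,"ay":0,"az":0},
    {"jaw":2.5,"dx":-2.7,"dy":-0.86,"dz":0,"ax":0,"ay":0,"az":0},
    {"jaw":2.5,"dx":-2.7,"dy":-0.86,"dz":0,"ax":0,"ay":0,"az":0},
    {"jaw":2.5,"dx":-2.7,"dy":-0.86,"dz":0,"ax":0,"ay":0,"az":0},
    {"jaw":2.5,"dx":-2.7,"dy":-0.86,"dz":0,"ax":0,"ay":0,"az":0},
    {"jaw":2.5,"dx":-2.7,"dy":-0.86,"dz":0,"ax":0,"ay":0,"az":0},
    {"jaw":2.5,"dx":-2.7,"dy":-0.86,"dz":0,"ax":0,"ay":0,"az":0},
    {"jaw":2.5,"dx":-2.7,"dy":-0.86,"dz":0,"ax":0,"ay":0,"az":0},
    {"jaw":2.5,"dx":-2.7,"dy":-0.86,"dz":0,"ax":0,"ay":0,"az":0},
    {"jaw":2.5,"dx":-2.7,"dy":-0.86,"dz":0,"ax":0,"ay":0,"az":0},
    {"jaw":2.5,"dx":-2.5,"dy":-0.9,"dz":0,"ax":0,"ay":0,"az":0},
    {"jaw":2.5,"dx":0,"dy":0,"dz":0,"ax":0,"ay":0,"az":0},
    {"jaw":2.5,"dx":0,"dy":0,"dz":0,"ax":0,"ay":0,"az":0},
    {"jaw":2.5,"dx":0,"dy":0,"dz":0,"ax":0,"ay":0,"az":0}
  ]
}}

```text
t: 23.58
tool_pos: [0.4744, 0.0507, 0.1727]
eef_rot: [0.0, 0.678, 0.735, 0.001]
contact_force: [-0.2, 0.5, -0.6]
finger_gap: 0.358
gripper_force: 30.0
```

```bash
python3 b.py w12 jar_0; python3 g.py -.040,-.022,.045; python3 -c "
from g import *
print(m2w(-.04,-.022))"
```

```text
23.6333 [0.47435708 0.05109526 0.17256274] [9.96760021e-01 8.04279781e-02 8.94560570e-04] [-0.13  0.17  1.77  0.    1.2  -0.21] [ 0.4  0.3 -0.7] cam [0.46770301 0.13076447 0.33753129] [-0.02433441  0.2852585   0.95814165]
jar_0 0.94 [285. 274.  70.  92.] med [0.4737 0.0559 0.1887] top [0.4744 0.0507 0.1878] [0.033 0.034 0.007] [143. 108.  86.]
now mixer [-0.041  -0.0215] 0.1724 yaw err 0.00318974898191407 tilt [0.001 0.   ] q [-0.13  0.17  1.77  0.    1.2  -0.21] t 23.6833
-.040,-.022,.045 [-0.06  0.09 12.74]
[0.47533588 0.05085005]
```

>>> {"op": "move_arm", "data": {
  "plan": [
    {"jaw":2.5,"dx":0,"dy":0.1,"dz":3,"ax":0,"ay":0,"az":0},
    {"jaw":2.5,"dx":0,"dy":0,"dz":3,"ax":0,"ay":0,"az":0},
    {"jaw":2.5,"dx":0,"dy":0,"dz":3,"ax":0,"ay":0,"az":0},
    {"jaw":2.5,"dx":0,"dy":0,"dz":1.5,"ax":0,"ay":0,"az":0},
    {"jaw":2.5,"dx":0,"dy":0,"dz":1.2,"ax":0,"ay":0,"az":0},
    {"jaw":2.5,"dx":0,"dy":0,"dz":1.0,"ax":0,"ay":0,"az":0},
    {"jaw":2.5,"dx":0,"dy":0,"dz":0,"ax":0,"ay":0,"az":0},
    {"jaw":2.5,"dx":0,"dy":0,"dz":0,"ax":0,"ay":0,"az":0},
    {"jaw":4.5,"dx":0,"dy":0,"dz":0,"ax":0,"ay":0,"az":0},
    {"jaw":4.5,"dx":0,"dy":0,"dz":0,"ax":0,"ay":0,"az":0},
    {"jaw":4.5,"dx":0,"dy":0,"dz":0,"ax":0,"ay":0,"az":0},
    {"jaw":4.5,"dx":0,"dy":0,"dz":0,"ax":0,"ay":0,"az":0},
    {"jaw":4.5,"dx":0,"dy":0,"dz":-2,"ax":0,"ay":0,"az":0},
    {"jaw":4.5,"dx":0,"dy":0,"dz":-3.5,"ax":0,"ay":0,"az":0},
    {"jaw":4.5,"dx":0,"dy":0,"dz":-3.5,"ax":0,"ay":0,"az":0},
    {"jaw":4.5,"dx":0,"dy":0,"dz":-3.5,"ax":0,"ay":0,"az":0},
    {"jaw":4.5,"dx":0,"dy":0,"dz":0,"ax":0,"ay":0,"az":0},
    {"jaw":4.5,"dx":0,"dy":0,"dz":0,"ax":0,"ay":0,"az":0}
  ]
}}

```text
t: 25.18
tool_pos: [0.4767, 0.0503, 0.1726]
eef_rot: [0.002, 0.678, 0.735, 0.002]
contact_force: [1.0, 0.7, -0.1]
finger_gap: 0.483
gripper_force: 0.0
```

```bash
python3 b.py w13 jar_0; python3 g.py .438,.4345,.166,w
```

```text
25.2333 [0.47525351 0.05043514 0.17071801] [0.99679093 0.08002833 0.00181803] [-0.13  0.17  1.78 -0.    1.2  -0.21] [-0.2 -0.1 -0.6] cam [0.46919244 0.13053016 0.33724195] [-0.02897764  0.28633456  0.9576914 ]
jar_0 0.8 [280. 254.  44.  43.] med [0.4786 0.0104 0.0597] top [0.4789 0.0054 0.059 ] [0.035 0.034 0.007] [140. 172. 123.]
jar_0 0.76 [281. 202.  44.  48.] med [0.4748 0.0537 0.0599] top [0.4751 0.0509 0.0591] [0.034 0.034 0.007] [210. 163. 137.]
now mixer [-0.041  -0.0222] 0.1696 yaw err 0.0020996458221990283 tilt [-0.001  0.   ] q [-0.13  0.17  1.78 -0.    1.2  -0.21] t 25.2833
.438,.4345,.166,w [38.57 -0.56  0.37]
```

>>> {"op": "move_arm", "data": {
  "plan": [
    {"jaw":4.5,"dx":2.97,"dy":-0.04,"dz":0,"ax":0,"ay":0,"az":0},
    {"jaw":4.5,"dx":2.97,"dy":-0.04,"dz":0,"ax":0,"ay":0,"az":0},
    {"jaw":4.5,"dx":2.97,"dy":-0.04,"dz":0,"ax":0,"ay":0,"az":0},
    {"jaw":4.5,"dx":2.97,"dy":-0.04,"dz":0,"ax":0,"ay":0,"az":0},
    {"jaw":4.5,"dx":2.97,"dy":-0.04,"dz":0,"ax":0,"ay":0,"az":0},
    {"jaw":4.5,"dx":2.97,"dy":-0.04,"dz":0,"ax":0,"ay":0,"az":0},
    {"jaw":4.5,"dx":2.97,"dy":-0.04,"dz":0,"ax":0,"ay":0,"az":0},
    {"jaw":4.5,"dx":2.97,"dy":-0.04,"dz":0,"ax":0,"ay":0,"az":0},
    {"jaw":4.5,"dx":2.97,"dy":-0.04,"dz":0,"ax":0,"ay":0,"az":0},
    {"jaw":4.5,"dx":2.97,"dy":-0.04,"dz":0,"ax":0,"ay":0,"az":0},
    {"jaw":4.5,"dx":2.97,"dy":-0.04,"dz":0,"ax":0,"ay":0,"az":0},
    {"jaw":4.5,"dx":2.97,"dy":-0.04,"dz":0,"ax":0,"ay":0,"az":0},
    {"jaw":4.5,"dx":2.93,"dy":-0.08,"dz":0,"ax":0,"ay":0,"az":0},
    {"jaw":4.5,"dx":0,"dy":0,"dz":2.7,"ax":0,"ay":0,"az":0},
    {"jaw":4.5,"dx":0,"dy":0,"dz":2.7,"ax":0,"ay":0,"az":0},
    {"jaw":4.5,"dx":0,"dy":0,"dz":2.6,"ax":0,"ay":0,"az":0},
    {"jaw":4.5,"dx":0,"dy":0,"dz":0,"ax":0,"ay":0,"az":0},
    {"jaw":4.5,"dx":0,"dy":0,"dz":0,"ax":0,"ay":0,"az":0},
    {"jaw":4.5,"dx":0,"dy":0,"dz":0,"ax":0,"ay":0,"az":0}
  ]
}}

```text
t: 26.87
tool_pos: [0.4388, 0.4345, 0.0903]
eef_rot: [-0.0, 0.678, 0.735, -0.0]
contact_force: [1.3, 0.2, 1.1]
finger_gap: 0.482
gripper_force: 0.0
```

```bash
python3 b.py w14 jar_0; python3 g.py .438,.4345,.016,w
```

```text
26.9167 [0.43935061 0.43485472 0.09125582] [0.99681158 0.07977971 0.00136864] [0.6  0.48 1.53 0.   1.13 0.52] [0.4 0.9 0. ] cam [0.43233439 0.51465592 0.25502739] [-0.02291295  0.28587724  0.95799228]
jar_0 0.63 [459. 231.  74.  70.] med [0.551  0.444  0.0354] top [0.5559 0.4404 0.0348] [0.035 0.035 0.007] [107. 166. 167.]
jar_0 0.58 [282. 226.  55.  62.] med [0.4369 0.4385 0.0358] top [0.4374 0.4344 0.0348] [0.035 0.035 0.007] [116. 118. 173.]
jar_0 0.47 [553. 412.  14.  15.] med [0.6674 0.2925 0.0163] top [0.5784 0.3769 0.1095] [0.183 0.17  0.181] [ 9. 41. 81.]
now mixer [-0.0457  0.3637] 0.0918 yaw err 0.0018645735450955048 tilt [0.002 0.002] q [0.6  0.48 1.53 0.   1.13 0.52] t 26.9667
.438,.4345,.016,w [-0.04 -0.18  7.58]
```

>>> {"op": "move_arm", "data": {
  "plan": [
    {"jaw":4.5,"dx":0,"dy":-0.2,"dz":2.5,"ax":0,"ay":0,"az":0},
    {"jaw":4.5,"dx":0,"dy":0,"dz":2.5,"ax":0,"ay":0,"az":0},
    {"jaw":4.5,"dx":0,"dy":0,"dz":2.4,"ax":0,"ay":0,"az":0},
    {"jaw":4.5,"dx":0,"dy":0,"dz":0,"ax":0,"ay":0,"az":0},
    {"jaw":2.5,"dx":0,"dy":0,"dz":0,"ax":0,"ay":0,"az":0},
    {"jaw":2.5,"dx":0,"dy":0,"dz":0,"ax":0,"ay":0,"az":0},
    {"jaw":2.5,"dx":0,"dy":0,"dz":0,"ax":0,"ay":0,"az":0},
    {"jaw":2.5,"dx":0,"dy":0,"dz":0,"ax":0,"ay":0,"az":0},
    {"jaw":2.5,"dx":0,"dy":0,"dz":0,"ax":0,"ay":0,"az":0},
    {"jaw":2.5,"dx":0,"dy":0,"dz":0,"ax":0,"ay":0,"az":0}
  ]
}}

```text
t: 27.8
tool_pos: [0.438, 0.4353, 0.0184]
eef_rot: [0.0, 0.678, 0.735, 0.002]
contact_force: [0.0, -0.5, 6.8]
finger_gap: 0.357
gripper_force: 30.0
```

```bash
python3 g.py -.040,.022,.17
```

```text
now mixer [-0.0473  0.3642] 0.0184 yaw err 0.0021912467823455434 tilt [0.003 0.002] q [ 0.6   0.57  1.6  -0.    0.97  0.52] t 27.8
-.040,.022,.17 [-34.19   0.71 -15.23]
```

>>> {"op": "move_arm", "data": {
  "plan": [
    {"jaw":2.5,"dx":0,"dy":0,"dz":-2,"ax":0,"ay":0,"az":0},
    {"jaw":2.5,"dx":0,"dy":0,"dz":-3,"ax":0,"ay":0,"az":0},
    {"jaw":2.5,"dx":0,"dy":0,"dz":-3.5,"ax":0,"ay":0,"az":0},
    {"jaw":2.5,"dx":0,"dy":0,"dz":-3.5,"ax":0,"ay":0,"az":0},
    {"jaw":2.5,"dx":0,"dy":0,"dz":-3.4,"ax":0,"ay":0,"az":0},
    {"jaw":2.5,"dx":-2.85,"dy":0.06,"dz":0,"ax":0,"ay":0,"az":0},
    {"jaw":2.5,"dx":-2.85,"dy":0.06,"dz":0,"ax":0,"ay":0,"az":0},
    {"jaw":2.5,"dx":-2.85,"dy":0.06,"dz":0,"ax":0,"ay":0,"az":0},
    {"jaw":2.5,"dx":-2.85,"dy":0.06,"dz":0,"ax":0,"ay":0,"az":0},
    {"jaw":2.5,"dx":-2.85,"dy":0.06,"dz":0,"ax":0,"ay":0,"az":0},
    {"jaw":2.5,"dx":-2.85,"dy":0.06,"dz":0,"ax":0,"ay":0,"az":0},
    {"jaw":2.5,"dx":-2.85,"dy":0.06,"dz":0,"ax":0,"ay":0,"az":0},
    {"jaw":2.5,"dx":-2.85,"dy":0.06,"dz":0,"ax":0,"ay":0,"az":0},
    {"jaw":2.5,"dx":-2.85,"dy":0.06,"dz":0,"ax":0,"ay":0,"az":0},
    {"jaw":2.5,"dx":-2.85,"dy":0.06,"dz":0,"ax":0,"ay":0,"az":0},
    {"jaw":2.5,"dx":-2.85,"dy":0.06,"dz":0,"ax":0,"ay":0,"az":0},
    {"jaw":2.5,"dx":-2.85,"dy":0.05,"dz":0,"ax":0,"ay":0,"az":0},
    {"jaw":2.5,"dx":0,"dy":0,"dz":0,"ax":0,"ay":0,"az":0},
    {"jaw":2.5,"dx":0,"dy":0,"dz":0,"ax":0,"ay":0,"az":0},
    {"jaw":2.5,"dx":0,"dy":0,"dz":0,"ax":0,"ay":0,"az":0}
  ]
}}

```text
t: 29.47
tool_pos: [0.471, 0.0942, 0.1705]
eef_rot: [0.0, 0.679, 0.735, 0.0]
contact_force: [-0.1, -0.5, -1.1]
finger_gap: 0.36
gripper_force: 30.0
```

```bash
python3 b.py w15 jar_0; python3 g.py -.040,.022,.045; python3 -c "
from g import *
print(m2w(-.04,.022),m2w(-.04,.066))"
```

```text
29.5167 [0.47091381 0.09467323 0.17040646] [9.96767279e-01 8.03423374e-02 3.16087279e-04] [-0.03  0.17  1.77  0.    1.2  -0.12] [-1.   0.  -0.8] cam [0.46446955 0.17429394 0.33533084] [-0.02363083  0.28518478  0.95818121]
jar_0 0.7 [284. 276.  77.  93.] med [0.4704 0.0995 0.1879] top [0.4706 0.0941 0.1869] [0.033 0.035 0.007] [ 92.  94. 145.]
jar_0 0.63 [540.   5.  40.   8.] med [0.6585 0.261  0.0118] top [0.6615 0.2604 0.0274] [0.011 0.003 0.01 ] [12. 49. 95.]
jar_0 0.61 [287. 322.  26.  -1.] med [ 0.4805 -0.0078  0.0598] top [0.4734 0.0779 0.1876] [0.006 0.002 0.003] [118. 190. 108.]
now mixer [-0.041   0.0223] 0.1703 yaw err 0.0031550486832668534 tilt [0. 0.] q [-0.03  0.17  1.77  0.    1.2  -0.12] t 29.5667
-.040,.022,.045 [-0.03  0.1  12.53]
[0.47190736 0.09471627] [0.46847884 0.13858249]
```

>>> {"op": "move_arm", "data": {
  "plan": [
    {"jaw":2.5,"dx":0,"dy":0.1,"dz":3,"ax":0,"ay":0,"az":0},
    {"jaw":2.5,"dx":0,"dy":0,"dz":3,"ax":0,"ay":0,"az":0},
    {"jaw":2.5,"dx":0,"dy":0,"dz":3,"ax":0,"ay":0,"az":0},
    {"jaw":2.5,"dx":0,"dy":0,"dz":1.4,"ax":0,"ay":0,"az":0},
    {"jaw":2.5,"dx":0,"dy":0,"dz":1.2,"ax":0,"ay":0,"az":0},
    {"jaw":2.5,"dx":0,"dy":0,"dz":1.0,"ax":0,"ay":0,"az":0},
    {"jaw":2.5,"dx":0,"dy":0,"dz":0,"ax":0,"ay":0,"az":0},
    {"jaw":2.5,"dx":0,"dy":0,"dz":0,"ax":0,"ay":0,"az":0},
    {"jaw":4.5,"dx":0,"dy":0,"dz":0,"ax":0,"ay":0,"az":0},
    {"jaw":4.5,"dx":0,"dy":0,"dz":0,"ax":0,"ay":0,"az":0},
    {"jaw":4.5,"dx":0,"dy":0,"dz":0,"ax":0,"ay":0,"az":0},
    {"jaw":4.5,"dx":0,"dy":0,"dz":0,"ax":0,"ay":0,"az":0},
    {"jaw":4.5,"dx":0,"dy":0,"dz":-2,"ax":0,"ay":0,"az":0},
    {"jaw":4.5,"dx":0,"dy":0,"dz":-3.5,"ax":0,"ay":0,"az":0},
    {"jaw":4.5,"dx":0,"dy":0,"dz":-3.5,"ax":0,"ay":0,"az":0},
    {"jaw":4.5,"dx":0,"dy":0,"dz":-3.5,"ax":0,"ay":0,"az":0},
    {"jaw":4.5,"dx":0,"dy":0,"dz":0,"ax":0,"ay":0,"az":0},
    {"jaw":4.5,"dx":0,"dy":0,"dz":0,"ax":0,"ay":0,"az":0}
  ]
}}

```text
t: 31.07
tool_pos: [0.4737, 0.094, 0.1716]
eef_rot: [0.002, 0.678, 0.735, 0.002]
contact_force: [0.5, 0.2, -0.4]
finger_gap: 0.483
gripper_force: 0.0
```

```bash
python3 b.py w16 jar_0; python3 g.py .5562,.4404,.166,w
```

```text
31.1167 [0.47226777 0.09401821 0.16972664] [0.99679357 0.07999461 0.00185643] [-0.04  0.18  1.77 -0.    1.2  -0.12] [-0.7  0.1  0.1] cam [0.46622933 0.17416224 0.33629751] [-0.02905595  0.28583876  0.95783712]
jar_0 0.81 [282. 203.  46.  48.] med [0.4723 0.0972 0.0599] top [0.4724 0.094  0.0589] [0.034 0.035 0.007] [143. 144. 205.]
jar_0 0.79 [537.   6.  45.  12.] med [0.659  0.2608 0.0118] top [0.6622 0.2602 0.0294] [0.01  0.003 0.01 ] [17. 51. 94.]
jar_0 0.69 [281. 251.  41.  48.] med [0.4749 0.0555 0.0596] top [0.4751 0.0559 0.059 ] [0.034 0.044 0.007] [191. 147. 124.]
now mixer [-0.0405  0.0214] 0.1686 yaw err 0.002080152233216781 tilt [-0.001  0.   ] q [-0.04  0.18  1.77 -0.    1.2  -0.12] t 31.1667
.5562,.4404,.166,w [33.84 11.22  0.25]
```

>>> {"op": "move_arm", "data": {
  "plan": [
    {"jaw":4.5,"dx":2.82,"dy":0.93,"dz":0,"ax":0,"ay":0,"az":0},
    {"jaw":4.5,"dx":2.82,"dy":0.93,"dz":0,"ax":0,"ay":0,"az":0},
    {"jaw":4.5,"dx":2.82,"dy":0.93,"dz":0,"ax":0,"ay":0,"az":0},
    {"jaw":4.5,"dx":2.82,"dy":0.93,"dz":0,"ax":0,"ay":0,"az":0},
    {"jaw":4.5,"dx":2.82,"dy":0.93,"dz":0,"ax":0,"ay":0,"az":0},
    {"jaw":4.5,"dx":2.82,"dy":0.93,"dz":0,"ax":0,"ay":0,"az":0},
    {"jaw":4.5,"dx":2.82,"dy":0.93,"dz":0,"ax":0,"ay":0,"az":0},
    {"jaw":4.5,"dx":2.82,"dy":0.93,"dz":0,"ax":0,"ay":0,"az":0},
    {"jaw":4.5,"dx":2.82,"dy":0.93,"dz":0,"ax":0,"ay":0,"az":0},
    {"jaw":4.5,"dx":2.82,"dy":0.93,"dz":0,"ax":0,"ay":0,"az":0},
    {"jaw":4.5,"dx":2.82,"dy":0.93,"dz":0,"ax":0,"ay":0,"az":0},
    {"jaw":4.5,"dx":2.82,"dy":0.93,"dz":0,"ax":0,"ay":0,"az":0},
    {"jaw":4.5,"dx":0,"dy":0,"dz":2.7,"ax":0,"ay":0,"az":0},
    {"jaw":4.5,"dx":0,"dy":0,"dz":2.7,"ax":0,"ay":0,"az":0},
    {"jaw":4.5,"dx":0,"dy":0,"dz":2.6,"ax":0,"ay":0,"az":0},
    {"jaw":4.5,"dx":0,"dy":0,"dz":0,"ax":0,"ay":0,"az":0},
    {"jaw":4.5,"dx":0,"dy":0,"dz":0,"ax":0,"ay":0,"az":0},
    {"jaw":4.5,"dx":0,"dy":0,"dz":0,"ax":0,"ay":0,"az":0}
  ]
}}

```text
t: 32.67
tool_pos: [0.5564, 0.4403, 0.0893]
eef_rot: [-0.0, 0.678, 0.735, -0.0]
contact_force: [-0.1, -0.7, 1.2]
finger_gap: 0.482
gripper_force: 0.0
```

```bash
python3 b.py w17 jar_0; python3 g.py .5562,.4404,.016,w
```

```text
32.7167 [0.55707172 0.44065221 0.09050901] [0.99680804 0.07981526 0.00180574] [0.51 0.64 1.26 0.   1.24 0.43] [0.2 0.3 0.5] cam [0.54996538 0.5204501  0.25404381] [-0.02302725  0.2857679   0.95802216]
jar_0 0.79 [286. 226.  52.  68.] med [0.5561 0.4449 0.0359] top [0.5567 0.4411 0.0351] [0.034 0.033 0.008] [113. 172. 174.]
now mixer [0.0721 0.3604] 0.0911 yaw err 0.001890139143562966 tilt [0.003 0.002] q [0.51 0.63 1.26 0.   1.24 0.43] t 32.7667
.5562,.4404,.016,w [-0.04 -0.14  7.51]
```

>>> {"op": "move_arm", "data": {
  "plan": [
    {"jaw":4.5,"dx":0,"dy":-0.1,"dz":2.5,"ax":0,"ay":0,"az":0},
    {"jaw":4.5,"dx":0,"dy":0,"dz":2.5,"ax":0,"ay":0,"az":0},
    {"jaw":4.5,"dx":0,"dy":0,"dz":2.4,"ax":0,"ay":0,"az":0},
    {"jaw":4.5,"dx":0,"dy":0,"dz":0,"ax":0,"ay":0,"az":0},
    {"jaw":2.5,"dx":0,"dy":0,"dz":0,"ax":0,"ay":0,"az":0},
    {"jaw":2.5,"dx":0,"dy":0,"dz":0,"ax":0,"ay":0,"az":0},
    {"jaw":2.5,"dx":0,"dy":0,"dz":0,"ax":0,"ay":0,"az":0},
    {"jaw":2.5,"dx":0,"dy":0,"dz":0,"ax":0,"ay":0,"az":0},
    {"jaw":2.5,"dx":0,"dy":0,"dz":0,"ax":0,"ay":0,"az":0},
    {"jaw":2.5,"dx":0,"dy":0,"dz":0,"ax":0,"ay":0,"az":0}
  ]
}}

```text
t: 33.6
tool_pos: [0.5567, 0.4411, 0.0178]
eef_rot: [0.001, 0.678, 0.735, 0.002]
contact_force: [-0.2, -0.7, 6.8]
finger_gap: 0.361
gripper_force: 30.0
```

```bash
python3 g.py -.040,.066,.17
```

```text
now mixer [0.0716 0.3608] 0.0178 yaw err 0.002243904584141268 tilt [0.004 0.002] q [ 0.51  0.7   1.33 -0.    1.1   0.43] t 33.6
-.040,.066,.17 [-29.42 -11.16 -15.32]
```

>>> {"op": "move_arm", "data": {
  "plan": [
    {"jaw":2.5,"dx":0,"dy":0,"dz":-2,"ax":0,"ay":0,"az":0},
    {"jaw":2.5,"dx":0,"dy":0,"dz":-3,"ax":0,"ay":0,"az":0},
    {"jaw":2.5,"dx":0,"dy":0,"dz":-3.5,"ax":0,"ay":0,"az":0},
    {"jaw":2.5,"dx":0,"dy":0,"dz":-3.5,"ax":0,"ay":0,"az":0},
    {"jaw":2.5,"dx":0,"dy":0,"dz":-3.4,"ax":0,"ay":0,"az":0},
    {"jaw":2.5,"dx":-2.67,"dy":-1.01,"dz":0,"ax":0,"ay":0,"az":0},
    {"jaw":2.5,"dx":-2.67,"dy":-1.01,"dz":0,"ax":0,"ay":0,"az":0},
    {"jaw":2.5,"dx":-2.67,"dy":-1.01,"dz":0,"ax":0,"ay":0,"az":0},
    {"jaw":2.5,"dx":-2.67,"dy":-1.01,"dz":0,"ax":0,"ay":0,"az":0},
    {"jaw":2.5,"dx":-2.67,"dy":-1.01,"dz":0,"ax":0,"ay":0,"az":0},
    {"jaw":2.5,"dx":-2.67,"dy":-1.01,"dz":0,"ax":0,"ay":0,"az":0},
    {"jaw":2.5,"dx":-2.67,"dy":-1.01,"dz":0,"ax":0,"ay":0,"az":0},
    {"jaw":2.5,"dx":-2.67,"dy":-1.01,"dz":0,"ax":0,"ay":0,"az":0},
    {"jaw":2.5,"dx":-2.67,"dy":-1.01,"dz":0,"ax":0,"ay":0,"az":0},
    {"jaw":2.5,"dx":-2.67,"dy":-1.01,"dz":0,"ax":0,"ay":0,"az":0},
    {"jaw":2.5,"dx":-2.7,"dy":-1.03,"dz":0,"ax":0,"ay":0,"az":0},
    {"jaw":2.5,"dx":0,"dy":0,"dz":0,"ax":0,"ay":0,"az":0},
    {"jaw":2.5,"dx":0,"dy":0,"dz":0,"ax":0,"ay":0,"az":0},
    {"jaw":2.5,"dx":0,"dy":0,"dz":0,"ax":0,"ay":0,"az":0}
  ]
}}

```text
t: 35.18
tool_pos: [0.4683, 0.1386, 0.1698]
eef_rot: [0.0, 0.678, 0.735, 0.001]
contact_force: [0.4, -0.1, -0.9]
finger_gap: 0.359
gripper_force: 30.0
```

```bash
python3 b.py w18 jar_0; python3 g.py -.040,.066,.045
```

```text
35.2333 [0.46828149 0.13900958 0.16960691] [0.99677011 0.08029929 0.00116965] [ 0.06  0.19  1.75  0.    1.2  -0.02] [ 0.1 -0.  -0.6] cam [0.46159271 0.21866442 0.33459124] [-0.02453868  0.28503422  0.95820319]
jar_0 0.74 [534.  43.  51.  54.] med [0.6527 0.2729 0.0311] top [0.6574 0.2764 0.0349] [0.022 0.034 0.008] [ 20.  91. 147.]
jar_0 0.58 [286. 276.  75.  95.] med [0.4678 0.1441 0.1877] top [0.4681 0.1389 0.1866] [0.034 0.034 0.007] [ 92. 146. 152.]
jar_0 0.56 [282. 329.  34.   7.] med [0.4773 0.019  0.0423] top [0.4784 0.0195 0.0506] [0.024 0.006 0.008] [43. 55. 34.]
now mixer [-0.0402  0.0666] 0.1694 yaw err 0.0030825029202481563 tilt [0.001 0.   ] q [ 0.06  0.19  1.75  0.    1.2  -0.02] t 35.2833
-.040,.066,.045 [-7.000e-02  1.000e-02  1.244e+01]
```

>>> {"op": "move_arm", "data": {
  "plan": [
    {"jaw":2.5,"dx":-0.05,"dy":0,"dz":3,"ax":0,"ay":0,"az":0},
    {"jaw":2.5,"dx":0,"dy":0,"dz":3,"ax":0,"ay":0,"az":0},
    {"jaw":2.5,"dx":0,"dy":0,"dz":3,"ax":0,"ay":0,"az":0},
    {"jaw":2.5,"dx":0,"dy":0,"dz":1.4,"ax":0,"ay":0,"az":0},
    {"jaw":2.5,"dx":0,"dy":0,"dz":1.1,"ax":0,"ay":0,"az":0},
    {"jaw":2.5,"dx":0,"dy":0,"dz":1.0,"ax":0,"ay":0,"az":0},
    {"jaw":2.5,"dx":0,"dy":0,"dz":0,"ax":0,"ay":0,"az":0},
    {"jaw":2.5,"dx":0,"dy":0,"dz":0,"ax":0,"ay":0,"az":0},
    {"jaw":4.5,"dx":0,"dy":0,"dz":0,"ax":0,"ay":0,"az":0},
    {"jaw":4.5,"dx":0,"dy":0,"dz":0,"ax":0,"ay":0,"az":0},
    {"jaw":4.5,"dx":0,"dy":0,"dz":0,"ax":0,"ay":0,"az":0},
    {"jaw":4.5,"dx":0,"dy":0,"dz":0,"ax":0,"ay":0,"az":0},
    {"jaw":4.5,"dx":0,"dy":0,"dz":-2,"ax":0,"ay":0,"az":0},
    {"jaw":4.5,"dx":0,"dy":0,"dz":-3.5,"ax":0,"ay":0,"az":0},
    {"jaw":4.5,"dx":0,"dy":0,"dz":-3.5,"ax":0,"ay":0,"az":0},
    {"jaw":4.5,"dx":0,"dy":0,"dz":-3.5,"ax":0,"ay":0,"az":0},
    {"jaw":4.5,"dx":0,"dy":0,"dz":0,"ax":0,"ay":0,"az":0},
    {"jaw":4.5,"dx":0,"dy":0,"dz":0,"ax":0,"ay":0,"az":0}
  ]
}}

```text
t: 36.78
tool_pos: [0.4695, 0.1379, 0.1716]
eef_rot: [0.002, 0.678, 0.735, 0.002]
contact_force: [-0.1, 0.2, -0.6]
finger_gap: 0.487
gripper_force: 0.0
```

```bash
python3 b.py w19 jar_0; python3 g.py -.050,.102,.085
```

```text
36.8333 [0.46808446 0.13773742 0.16979444] [0.99679345 0.07999266 0.0019977 ] [ 0.06  0.19  1.75 -0.    1.2  -0.02] [ 0.1  0.3 -0.3] cam [0.46198774 0.21794567 0.33640817] [-0.0290701   0.28527979  0.95800332]
jar_0 0.87 [282. 252.  43.  47.] med [0.472  0.0995 0.0597] top [0.4726 0.0944 0.0589] [0.034 0.034 0.007] [128. 129. 190.]
jar_0 0.86 [281. 297.  39.  49.] med [0.4747 0.0567 0.0596] top [0.475  0.0562 0.0589] [0.035 0.045 0.007] [182. 138. 115.]
jar_0 0.85 [282. 326.  38.  12.] med [0.4773 0.0189 0.043 ] top [0.4778 0.0274 0.055 ] [0.025 0.02  0.011] [47. 59. 36.]
jar_0 0.77 [281. 201.  42.  53.] med [0.4681 0.1407 0.0599] top [0.468  0.1381 0.059 ] [0.034 0.034 0.007] [143. 211. 210.]
jar_0 0.72 [283. 238.  56. 193.] med [0.462  0.1165 0.0313] top [0.4559 0.1739 0.1104] [0.013 0.012 0.008] [173. 170. 167.]
jar_0 0.57 [531.  41.  55.  55.] med [0.6542 0.2734 0.033 ] top [0.6596 0.2767 0.0349] [0.027 0.035 0.008] [ 21.  96. 154.]
now mixer [-0.0414  0.0652] 0.1686 yaw err 0.00211285563766013 tilt [-0.001 -0.   ] q [ 0.06  0.19  1.76 -0.    1.2  -0.02] t 36.8833
-.050,.102,.085 [ 3.68 -0.85  8.36]
```

View pics/w19.png

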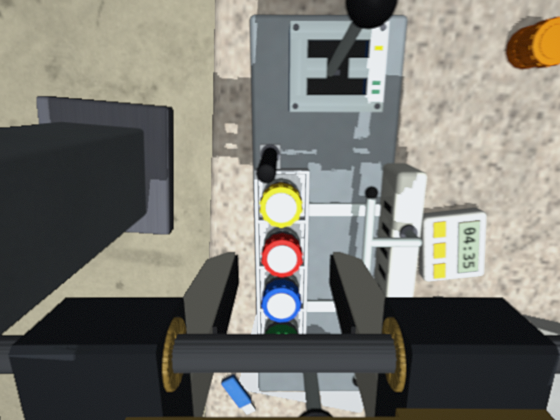

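All four jars stand in pockets (yellow (281,206), red (282,257), blue (281,303), green (282,330)). Now I grip the handle and push home.

>>> {"op": "move_arm", "data": {
  "plan": [
    {"jaw":4,"dx":1.84,"dy":-0.43,"dz":0,"ax":0,"ay":0,"az":0},
    {"jaw":4,"dx":1.84,"dy":-0.43,"dz":0,"ax":0,"ay":0,"az":0},
    {"jaw":4,"dx":0,"dy":0,"dz":2,"ax":0,"ay":0,"az":0},
    {"jaw":4,"dx":0,"dy":0,"dz":2.4,"ax":0,"ay":0,"az":0},
    {"jaw":4,"dx":0,"dy":0,"dz":2.2,"ax":0,"ay":0,"az":0},
    {"jaw":4,"dx":0,"dy":0,"dz":1.8,"ax":0,"ay":0,"az":0},
    {"jaw":4,"dx":0,"dy":0,"dz":0,"ax":0,"ay":0,"az":0},
    {"jaw":0.6,"dx":0,"dy":0,"dz":0,"ax":0,"ay":0,"az":0},
    {"jaw":0.6,"dx":0,"dy":0,"dz":0,"ax":0,"ay":0,"az":0},
    {"jaw":0.6,"dx":0,"dy":0,"dz":0,"ax":0,"ay":0,"az":0},
    {"jaw":0.6,"dx":0,"dy":0,"dz":0,"ax":0,"ay":0,"az":0},
    {"jaw":0.6,"dx":0,"dy":0,"dz":0,"ax":0,"ay":0,"az":0},
    {"jaw":0.6,"dx":0,"dy":0,"dz":0,"ax":0,"ay":0,"az":0},
    {"jaw":0.6,"dx":0,"dy":0,"dz":0,"ax":0,"ay":0,"az":0}
  ]
}}

```text
t: 38.05
tool_pos: [0.4568, 0.1739, 0.086]
eef_rot: [0.001, 0.678, 0.735, 0.001]
contact_force: [-1.3, 0.6, 5.6]
finger_gap: 0.132
gripper_force: 30.0
```

```bash
python3 g.py .0155,.102,.085
```

```text
now mixer [-0.0489  0.1021] 0.086 yaw err 0.002203649228958132 tilt [0.002 0.   ] q [0.13 0.29 1.86 0.   1.   0.05] t 38.05
.0155,.102,.085 [-0.02  6.44  0.11]
```

>>> {"op": "move_arm", "data": {
  "plan": [
    {"jaw":0.6,"dx":0,"dy":0.2,"dz":0,"ax":0,"ay":0,"az":0},
    {"jaw":0.6,"dx":0,"dy":0.35,"dz":0,"ax":0,"ay":0,"az":0},
    {"jaw":0.6,"dx":0,"dy":0.45,"dz":0,"ax":0,"ay":0,"az":0},
    {"jaw":0.6,"dx":0,"dy":0.5,"dz":0,"ax":0,"ay":0,"az":0},
    {"jaw":0.6,"dx":0,"dy":0.5,"dz":0,"ax":0,"ay":0,"az":0},
    {"jaw":0.6,"dx":0,"dy":0.5,"dz":0,"ax":0,"ay":0,"az":0},
    {"jaw":0.6,"dx":0,"dy":0.5,"dz":0,"ax":0,"ay":0,"az":0},
    {"jaw":0.6,"dx":0,"dy":0.5,"dz":0,"ax":0,"ay":0,"az":0},
    {"jaw":0.6,"dx":0,"dy":0.5,"dz":0,"ax":0,"ay":0,"az":0},
    {"jaw":0.6,"dx":0,"dy":0.5,"dz":0,"ax":0,"ay":0,"az":0},
    {"jaw":0.6,"dx":0,"dy":0.5,"dz":0,"ax":0,"ay":0,"az":0},
    {"jaw":0.6,"dx":0,"dy":0.5,"dz":0,"ax":0,"ay":0,"az":0},
    {"jaw":0.6,"dx":0,"dy":0.4,"dz":0,"ax":0,"ay":0,"az":0},
    {"jaw":0.6,"dx":0,"dy":0.3,"dz":0,"ax":0,"ay":0,"az":0},
    {"jaw":0.6,"dx":0,"dy":0.2,"dz":0,"ax":0,"ay":0,"az":0},
    {"jaw":0.6,"dx":0,"dy":0.1,"dz":0,"ax":0,"ay":0,"az":0},
    {"jaw":0.6,"dx":0,"dy":0.1,"dz":0,"ax":0,"ay":0,"az":0},
    {"jaw":0.6,"dx":0,"dy":0,"dz":0,"ax":0,"ay":0,"az":0},
    {"jaw":0.6,"dx":0,"dy":0,"dz":0,"ax":0,"ay":0,"az":0},
    {"jaw":0.6,"dx":0,"dy":0,"dz":0,"ax":0,"ay":0,"az":0}
  ]
}}

```text
t: 39.72
tool_pos: [0.5207, 0.1789, 0.0859]
eef_rot: [-0.001, 0.678, 0.735, -0.001]
contact_force: [-5.6, -1.1, 9.4]
finger_gap: 0.134
gripper_force: 30.0
```

```bash
python3 g.py .0155,.102,.085
```

```text
now mixer [0.0152 0.1021] 0.0859 yaw err 0.0024685638825073103 tilt [-0.002 -0.001] q [ 0.13  0.39  1.71 -0.    1.05  0.05] t 39.7167
.0155,.102,.085 [-0.01  0.03  0.09]
```

>>> {"op": "move_arm", "data": {
  "plan": [
    {"jaw":0.6,"dx":0,"dy":0.25,"dz":0,"ax":0,"ay":0,"az":0},
    {"jaw":0.6,"dx":0,"dy":0,"dz":0,"ax":0,"ay":0,"az":0},
    {"jaw":0.6,"dx":0,"dy":0,"dz":0,"ax":0,"ay":0,"az":0},
    {"jaw":3,"dx":0,"dy":0,"dz":0,"ax":0,"ay":0,"az":0},
    {"jaw":3,"dx":0,"dy":0,"dz":0,"ax":0,"ay":0,"az":0},
    {"jaw":3,"dx":0,"dy":0,"dz":0,"ax":0,"ay":0,"az":0},
    {"jaw":4,"dx":0,"dy":-0.2,"dz":-3,"ax":0,"ay":0,"az":0},
    {"jaw":4,"dx":0,"dy":0,"dz":-3,"ax":0,"ay":0,"az":0},
    {"jaw":4,"dx":0,"dy":0,"dz":-3,"ax":0,"ay":0,"az":0},
    {"jaw":4,"dx":-3,"dy":-0.38,"dz":0,"ax":0,"ay":0,"az":0},
    {"jaw":4,"dx":-3,"dy":-0.38,"dz":0,"ax":0,"ay":0,"az":0},
    {"jaw":4,"dx":-3,"dy":-0.38,"dz":0,"ax":0,"ay":0,"az":0},
    {"jaw":4,"dx":-3,"dy":-0.38,"dz":0,"ax":0,"ay":0,"az":0},
    {"jaw":4,"dx":-3,"dy":-0.38,"dz":0,"ax":0,"ay":0,"az":0},
    {"jaw":4,"dx":-3,"dy":-0.38,"dz":0,"ax":0,"ay":0,"az":0},
    {"jaw":4,"dx":-3.2,"dy":-0.42,"dz":0,"ax":0,"ay":0,"az":0},
    {"jaw":4,"dx":0,"dy":0,"dz":0,"ax":0,"ay":0,"az":0},
    {"jaw":4,"dx":0,"dy":0,"dz":0,"ax":0,"ay":0,"az":0}
  ]
}}

```text
t: 41.22
tool_pos: [0.5129, -0.036, 0.175]
eef_rot: [0.0, 0.68, 0.734, 0.0]
contact_force: [0.6, -0.3, 0.8]
finger_gap: 0.431
gripper_force: 0.0
```

>>> {"op": "move_arm", "data": {
  "plan": [
    {"jaw":4,"dx":0,"dy":0,"dz":0,"ax":0,"ay":0,"az":-1.1},
    {"jaw":4,"dx":0,"dy":0,"dz":0,"ax":0,"ay":0,"az":-1.1},
    {"jaw":4,"dx":0,"dy":0,"dz":0,"ax":0,"ay":0,"az":-1.1},
    {"jaw":4,"dx":0,"dy":0,"dz":0,"ax":0,"ay":0,"az":-1.1},
    {"jaw":4,"dx":0,"dy":0,"dz":0,"ax":0,"ay":0,"az":-1.1},
    {"jaw":4,"dx":0,"dy":0,"dz":0,"ax":0,"ay":0,"az":-1.1},
    {"jaw":4,"dx":0,"dy":0,"dz":0,"ax":0,"ay":0,"az":-1.1},
    {"jaw":4,"dx":0,"dy":0,"dz":0,"ax":0,"ay":0,"az":-1.1},
    {"jaw":4,"dx":0,"dy":0,"dz":0,"ax":0,"ay":0,"az":-1.1},
    {"jaw":4,"dx":0,"dy":0,"dz":0,"ax":0,"ay":0,"az":-1.1},
    {"jaw":4,"dx":0,"dy":0,"dz":0,"ax":0,"ay":0,"az":-1.1},
    {"jaw":4,"dx":0,"dy":0,"dz":0,"ax":0,"ay":0,"az":-1.1},
    {"jaw":4,"dx":0,"dy":0,"dz":0,"ax":0,"ay":0,"az":0},
    {"jaw":4,"dx":0,"dy":0,"dz":0,"ax":0,"ay":0,"az":0}
  ]
}}

```text
t: 42.38
tool_pos: [0.5128, -0.0332, 0.1751]
eef_rot: [-0.0, 0.055, 0.998, 0.0]
contact_force: [-0.7, 0.5, -0.1]
finger_gap: 0.428
gripper_force: 0.0
```

```bash
python3 g.py -.0115,-.110,.105; python3 b.py w20 jar_0; python3 - <<'E'
import numpy as np
from g import w2m
d=np.load("w.npz");P=d["W"].reshape(-1,3);C=d["c"].reshape(-1,3).astype(int)
M=np.array([w2m(x[:2]) for x in P])
m=(C[:,2]>C[:,1]+50)&(P[:,2]>.12)&(P[:,2]<.14)
q=M[m];print(len(q),q.min(0),q.max(0),np.linalg.eigh(np.cov(q.T))[1][:,1])
m=(P[:,2]>.031)&(P[:,2]<.038)&(abs(M[:,0]-.02)<.03)&(abs(M[:,1])<.1)
print("walls x",np.percentile(M[m][:,0],[.5,99.5]))
E
```

```text
now mixer [-0.0092 -0.1088] 0.1751 yaw err 1.38236113771295 tilt [0. 0.] q [-0.28  0.23  1.69  0.    1.23 -1.74] t 42.3833
-.0115,-.110,.105 [ 0.2  -0.17  7.01]
42.4333 [ 0.51277092 -0.03346124  0.17510145] [1.10643105e-01 9.93860164e-01 2.79129916e-04] [-0.28  0.23  1.69  0.    1.23 -1.74] [ 0.1 -0.2 -0.2] cam [ 0.43329872 -0.02395121  0.33984797] [-0.28497727  0.03145331  0.95801808]
jar_0 0.94 [497. 203.  62.  52.] med [0.5264 0.1354 0.0587] top [0.5318 0.1423 0.0588] [0.034 0.035 0.007] [ 69. 108. 113.]
jar_0 0.8 [339. 229.  43.  43.] med [0.5363 0.0081 0.0595] top [0.5334 0.0098 0.1164] [0.054 0.035 0.122] [ 97. 119.  84.]
jar_0 0.66 [392. 220.  51.  48.] med [0.5329 0.0514 0.0594] top [0.54   0.055  0.0686] [0.035 0.035 0.026] [120.  93.  75.]
jar_0 0.64 [443. 214.  60.  53.] med [0.5308 0.093  0.0591] top [0.537  0.0971 0.0695] [0.035 0.039 0.028] [ 73.  74. 110.]
831 [-0.03095347 -0.11725349] [ 0.0057048  -0.10193913] [-0.98396078  0.17838495]
walls x [-0.00117739  0.04979695]
```

>>> {"op": "move_arm", "data": {
  "plan": [
    {"jaw":4,"dx":0.2,"dy":-0.15,"dz":2.5,"ax":0,"ay":0,"az":0},
    {"jaw":4,"dx":0,"dy":0,"dz":2.5,"ax":0,"ay":0,"az":0},
    {"jaw":4,"dx":0,"dy":0,"dz":1.9,"ax":0,"ay":0,"az":0},
    {"jaw":4,"dx":0,"dy":0,"dz":0,"ax":0,"ay":0,"az":0},
    {"jaw":0.5,"dx":0,"dy":0,"dz":0,"ax":0,"ay":0,"az":0},
    {"jaw":0.5,"dx":0,"dy":0,"dz":0,"ax":0,"ay":0,"az":0},
    {"jaw":0.5,"dx":0,"dy":0,"dz":0,"ax":0,"ay":0,"az":0},
    {"jaw":0.5,"dx":0,"dy":0,"dz":0,"ax":0,"ay":0,"az":0},
    {"jaw":0.5,"dx":0,"dy":0,"dz":0,"ax":0,"ay":0,"az":0},
    {"jaw":0.5,"dx":0,"dy":0,"dz":0,"ax":0,"ay":0,"az":0},
    {"jaw":0.5,"dx":0,"dy":0,"dz":0,"ax":0,"ay":0,"az":0},
    {"jaw":0.5,"dx":0,"dy":0,"dz":0,"ax":0,"ay":0,"az":0}
  ]
}}

```text
t: 43.48
tool_pos: [0.5113, -0.0353, 0.1072]
eef_rot: [0.001, 0.054, 0.999, 0.0]
contact_force: [0.2, 2.3, 6.1]
finger_gap: 0.117
gripper_force: 30.0
```

>>> {"op": "move_arm", "data": {
  "plan": [
    {"jaw":0.5,"dx":0,"dy":0,"dz":0,"ax":0,"ay":0,"az":0.9},
    {"jaw":0.5,"dx":0,"dy":0,"dz":0,"ax":0,"ay":0,"az":0.9},
    {"jaw":0.5,"dx":0,"dy":0,"dz":0,"ax":0,"ay":0,"az":0.9},
    {"jaw":0.5,"dx":0,"dy":0,"dz":0,"ax":0,"ay":0,"az":0.9},
    {"jaw":0.5,"dx":0,"dy":0,"dz":0,"ax":0,"ay":0,"az":0.9},
    {"jaw":0.5,"dx":0,"dy":0,"dz":0,"ax":0,"ay":0,"az":0.9},
    {"jaw":0.5,"dx":0,"dy":0,"dz":0,"ax":0,"ay":0,"az":0.9},
    {"jaw":0.5,"dx":0,"dy":0,"dz":0,"ax":0,"ay":0,"az":0.9},
    {"jaw":0.5,"dx":0,"dy":0,"dz":0,"ax":0,"ay":0,"az":0.9},
    {"jaw":0.5,"dx":0,"dy":0,"dz":0,"ax":0,"ay":0,"az":0.9},
    {"jaw":0.5,"dx":0,"dy":0,"dz":0,"ax":0,"ay":0,"az":0.9},
    {"jaw":0.5,"dx":0,"dy":0,"dz":0,"ax":0,"ay":0,"az":0.9},
    {"jaw":0.5,"dx":0,"dy":0,"dz":0,"ax":0,"ay":0,"az":0.9},
    {"jaw":0.5,"dx":0,"dy":0,"dz":0,"ax":0,"ay":0,"az":0.9},
    {"jaw":0.5,"dx":0,"dy":0,"dz":0,"ax":0,"ay":0,"az":0.6},
    {"jaw":0.5,"dx":0,"dy":0,"dz":0,"ax":0,"ay":0,"az":0},
    {"jaw":0.5,"dx":0,"dy":0,"dz":0,"ax":0,"ay":0,"az":0}
  ]
}}

```text
t: 44.9
tool_pos: [0.5104, -0.0361, 0.1072]
eef_rot: [0.0, 0.678, 0.735, -0.0]
contact_force: [-2.5, -0.0, 6.8]
finger_gap: 0.112
gripper_force: 30.0
```

```bash
python3 g.py -.0115,-.110,.105; python3 -c "
from h import *
print(r.read_state()['moment'],r.read_state()['contact_force'])"
```

```text
now mixer [-0.0118 -0.1114] 0.1072 yaw err 0.0020611208048755963 tilt [ 0.    -0.001] q [-0.29  0.3   1.78 -0.    1.06 -0.37] t 44.9
-.0115,-.110,.105 [0.14 0.03 0.22]
[-0.03215919  0.60523556 -0.080558  ] [-2.54418607 -0.01179934  6.76064744]
```

>>> {"op": "move_arm", "data": {
  "plan": [
    {"jaw":4,"dx":0,"dy":0,"dz":0,"ax":0,"ay":0,"az":0},
    {"jaw":4,"dx":0,"dy":0,"dz":0,"ax":0,"ay":0,"az":0},
    {"jaw":4,"dx":0,"dy":0,"dz":0,"ax":0,"ay":0,"az":0},
    {"jaw":4,"dx":0,"dy":0,"dz":0,"ax":0,"ay":0,"az":0},
    {"jaw":4,"dx":0,"dy":0,"dz":-2,"ax":0,"ay":0,"az":0},
    {"jaw":5,"dx":0,"dy":0,"dz":-3,"ax":0,"ay":0,"az":0},
    {"jaw":5,"dx":0,"dy":0,"dz":-3,"ax":0,"ay":0,"az":0},
    {"jaw":5,"dx":2.8,"dy":0.18,"dz":0,"ax":0,"ay":0,"az":0},
    {"jaw":5,"dx":2.8,"dy":0.18,"dz":0,"ax":0,"ay":0,"az":0},
    {"jaw":5,"dx":2.8,"dy":0.18,"dz":0,"ax":0,"ay":0,"az":0},
    {"jaw":5,"dx":2.8,"dy":0.18,"dz":0,"ax":0,"ay":0,"az":0},
    {"jaw":5,"dx":2.8,"dy":0.18,"dz":0,"ax":0,"ay":0,"az":0},
    {"jaw":5,"dx":2.8,"dy":0.18,"dz":0,"ax":0,"ay":0,"az":0},
    {"jaw":5,"dx":2.8,"dy":0.18,"dz":0,"ax":0,"ay":0,"az":0},
    {"jaw":5,"dx":2.8,"dy":0.18,"dz":0,"ax":0,"ay":0,"az":0},
    {"jaw":5,"dx":2.8,"dy":0.18,"dz":0,"ax":0,"ay":0,"az":0},
    {"jaw":5,"dx":2.8,"dy":0.18,"dz":0,"ax":0,"ay":0,"az":0},
    {"jaw":5,"dx":2.8,"dy":0.18,"dz":0,"ax":0,"ay":0,"az":0},
    {"jaw":5,"dx":0,"dy":0,"dz":0,"ax":0,"ay":0,"az":0},
    {"jaw":5,"dx":0,"dy":0,"dz":0,"ax":0,"ay":0,"az":0}
  ]
}}

```text
t: 46.57
tool_pos: [0.5051, 0.274, 0.1856]
eef_rot: [-0.0, 0.677, 0.736, -0.0]
contact_force: [0.0, 0.8, -0.7]
finger_gap: 0.535
gripper_force: 0.0
```

```bash
python3 b.py w21; cat > ball.py <<'E'
import numpy as np
from g import w2m
from scipy.optimize import least_squares
d=np.load("w.npz");P=d["W"].reshape(-1,3);C=d["c"].reshape(-1,3).astype(int)
M=np.array([w2m(x[:2]) for x in P]);M=np.c_[M,P[:,2]]
m=(C.max(1)<90)&(M[:,2]>.115)&(M[:,2]<.14)&(abs(M[:,0])<.06)&(abs(M[:,1]-.17)<.06)
q=M[m];s=least_squares(lambda c:np.linalg.norm(q-c,axis=1)-.014,q.mean(0)-[0,0,.01],loss="soft_l1",f_scale=.001).x
v=(s-[0,.168,.012]);print("ball",s.round(4),len(q),"R",np.linalg.norm(v),"fore",np.arctan2(v[0],np.hypot(v[1],v[2])),"cross",np.arctan2(-v[1],v[2]))
m=(C[:,2]>C[:,1]+50)&(M[:,2]>.12)&(M[:,2]<.14);q=M[m]
if len(q)>20:print("knob",q.min(0),q.max(0))
E
python3 ball.py; python3 g.py .0075,.197,.099
```

```text
46.6167 [0.50526501 0.27295351 0.18569099] [ 9.96663010e-01  8.16226976e-02 -7.61846953e-04] [ 0.3   0.33  1.52 -0.    1.29  0.22] [ 0.2 -0.9  0.1] cam [0.498464   0.35424402 0.35037081] [-0.0235858   0.28603597  0.95792856]
ball [0.0081 0.1971 0.1165] 1262 R 0.1087466139342747 fore 0.07495491261313156 cross -0.2712016747470761
now mixer [0.0071 0.1971] 0.1857 yaw err 0.003713626169851908 tilt [-0.001 -0.001] q [ 0.3   0.33  1.52 -0.    1.29  0.22] t 46.6167
.0075,.197,.099 [-0.    0.04  8.67]
```

>>> {"op": "move_arm", "data": {
  "plan": [
    {"jaw":5,"dx":0,"dy":0.1,"dz":2.5,"ax":0,"ay":0,"az":0},
    {"jaw":5,"dx":0,"dy":0,"dz":2.5,"ax":0,"ay":0,"az":0},
    {"jaw":5,"dx":0,"dy":0,"dz":2.2,"ax":0,"ay":0,"az":0},
    {"jaw":5,"dx":0,"dy":0,"dz":1.5,"ax":0,"ay":0,"az":0},
    {"jaw":5,"dx":0,"dy":0,"dz":0,"ax":0,"ay":0,"az":0},
    {"jaw":2,"dx":0,"dy":0,"dz":0,"ax":0,"ay":0,"az":0},
    {"jaw":2,"dx":0,"dy":0,"dz":0,"ax":0,"ay":0,"az":0},
    {"jaw":2,"dx":0,"dy":0,"dz":0,"ax":0,"ay":0,"az":0},
    {"jaw":2,"dx":0,"dy":0,"dz":0,"ax":0,"ay":0,"az":0},
    {"jaw":2,"dx":0,"dy":0,"dz":0,"ax":0,"ay":0,"az":0},
    {"jaw":2,"dx":0,"dy":0,"dz":0,"ax":0,"ay":0,"az":0},
    {"jaw":2,"dx":0,"dy":0,"dz":0,"ax":0,"ay":0,"az":0},
    {"jaw":2,"dx":0,"dy":-0.4,"dz":0,"ax":0,"ay":0,"az":0},
    {"jaw":2,"dx":0,"dy":-0.4,"dz":0,"ax":0,"ay":0,"az":0},
    {"jaw":2,"dx":0,"dy":0,"dz":0,"ax":0,"ay":0,"az":0},
    {"jaw":2,"dx":0,"dy":0,"dz":0,"ax":0,"ay":0,"az":0},
    {"jaw":2,"dx":0,"dy":0,"dz":0,"ax":0,"ay":0,"az":0}
  ]
}}

```text
t: 48.03
tool_pos: [0.5013, 0.2734, 0.1011]
eef_rot: [0.002, 0.678, 0.735, 0.003]
contact_force: [4.2, 1.5, 5.8]
finger_gap: 0.286
gripper_force: 30.0
```

```bash
python3 g.py 0,.197,.099
```

```text
now mixer [0.0032 0.1978] 0.1011 yaw err 0.0024490974086557316 tilt [0.007 0.002] q [ 0.3   0.39  1.65 -0.    1.09  0.22] t 48.0333
0,.197,.099 [-0.08 -0.32  0.21]
```

>>> {"op": "move_arm", "data": {
  "plan": [
    {"jaw":2,"dx":0,"dy":-0.3,"dz":0,"ax":0,"ay":0,"az":0},
    {"jaw":2,"dx":0,"dy":0,"dz":0,"ax":0,"ay":0,"az":0},
    {"jaw":2,"dx":-0.5,"dy":0,"dz":-0.12,"ax":0,"ay":0,"az":0},
    {"jaw":2,"dx":-0.5,"dy":0,"dz":-0.1,"ax":0,"ay":0,"az":0},
    {"jaw":2,"dx":-0.5,"dy":0,"dz":-0.08,"ax":0,"ay":0,"az":0},
    {"jaw":2,"dx":-0.5,"dy":0,"dz":-0.06,"ax":0,"ay":0,"az":0},
    {"jaw":2,"dx":-0.5,"dy":0,"dz":-0.04,"ax":0,"ay":0,"az":0},
    {"jaw":2,"dx":-0.5,"dy":0,"dz":0,"ax":0,"ay":0,"az":0},
    {"jaw":2,"dx":-0.5,"dy":0,"dz":0,"ax":0,"ay":0,"az":0},
    {"jaw":2,"dx":-0.5,"dy":0,"dz":0.04,"ax":0,"ay":0,"az":0},
    {"jaw":2,"dx":-0.5,"dy":0,"dz":0.06,"ax":0,"ay":0,"az":0},
    {"jaw":2,"dx":-0.5,"dy":0,"dz":0.08,"ax":0,"ay":0,"az":0},
    {"jaw":2,"dx":-0.5,"dy":0,"dz":0.1,"ax":0,"ay":0,"az":0},
    {"jaw":2,"dx":-0.5,"dy":0,"dz":0.12,"ax":0,"ay":0,"az":0},
    {"jaw":2,"dx":0,"dy":0,"dz":0,"ax":0,"ay":0,"az":0},
    {"jaw":2,"dx":0,"dy":0,"dz":0,"ax":0,"ay":0,"az":0},
    {"jaw":2,"dx":0,"dy":0,"dz":0,"ax":0,"ay":0,"az":0}
  ]
}}

```text
t: 49.45
tool_pos: [0.5001, 0.212, 0.0987]
eef_rot: [-0.0, 0.678, 0.735, -0.001]
contact_force: [0.2, -0.5, -2.3]
finger_gap: 0.286
gripper_force: 30.0
```

```bash
python3 g.py 0,.1378,.099 .0367,.139,.093; python3 b.py w22; python3 ball.py
```

```text
now mixer [-0.0028  0.1367] 0.0987 yaw err 0.0018989097934301452 tilt [-0.001 -0.001] q [ 0.2   0.36  1.71 -0.    1.07  0.12] t 49.45
0,.1378,.099 [ 0.11  0.28 -0.03]
.0367,.139,.093 [0.22 3.95 0.57]
49.5 [0.50007831 0.21213061 0.09878655] [ 9.96787421e-01  8.00866808e-02 -9.79774951e-04] [ 0.2   0.36  1.71 -0.    1.07  0.12] [ 0.8 -0.1 -0.6] cam [0.49375993 0.29221142 0.26347038] [-0.02233157  0.28616916  0.95791885]
ball [-0.0027  0.1395  0.1172] 3660 R 0.10904619052846248 fore -0.024532710764003332 cross 0.2643468704511519
```

>>> {"op": "move_arm", "data": {
  "plan": [
    {"jaw":2,"dx":-0.1,"dy":0.4,"dz":0,"ax":0,"ay":0,"az":0},
    {"jaw":2,"dx":0,"dy":0.5,"dz":0,"ax":0,"ay":0,"az":0},
    {"jaw":2,"dx":0,"dy":0.5,"dz":0.02,"ax":0,"ay":0,"az":0},
    {"jaw":2,"dx":0,"dy":0.5,"dz":0.06,"ax":0,"ay":0,"az":0},
    {"jaw":2,"dx":0.05,"dy":0.5,"dz":0.08,"ax":0,"ay":0,"az":0},
    {"jaw":2,"dx":0.05,"dy":0.5,"dz":0.12,"ax":0,"ay":0,"az":0},
    {"jaw":2,"dx":0.05,"dy":0.5,"dz":0.15,"ax":0,"ay":0,"az":0},
    {"jaw":2,"dx":0.05,"dy":0.5,"dz":0.17,"ax":0,"ay":0,"az":0},
    {"jaw":2,"dx":0,"dy":0.2,"dz":0.05,"ax":0,"ay":0,"az":0},
    {"jaw":2,"dx":0,"dy":0,"dz":0,"ax":0,"ay":0,"az":0},
    {"jaw":2,"dx":0,"dy":0,"dz":0,"ax":0,"ay":0,"az":0},
    {"jaw":2,"dx":0,"dy":0,"dz":0,"ax":0,"ay":0,"az":0}
  ]
}}

```text
t: 50.5
tool_pos: [0.5406, 0.2165, 0.0925]
eef_rot: [-0.001, 0.678, 0.735, -0.001]
contact_force: [-5.2, -2.5, 1.6]
finger_gap: 0.287
gripper_force: 30.0
```

```bash
python3 g.py .0367,.139,.093; python3 b.py w23; python3 ball.py
```

```text
now mixer [0.0379 0.1381] 0.0925 yaw err 0.0020917936697574385 tilt [-0.002 -0.   ] q [ 0.19  0.43  1.62 -0.    1.1   0.11] t 50.5
.0367,.139,.093 [ 0.09 -0.12 -0.05]
50.55 [0.54052951 0.21651799 0.09247252] [ 0.99678686  0.08007904 -0.00181819] [ 0.19  0.43  1.62 -0.    1.1   0.11] [-4.6 -1.1  2.3] cam [0.53434952 0.29669245 0.25723599] [-0.02165989  0.2859914   0.95798735]
ball [0.0363 0.1411 0.112 ] 4402 R 0.1097192816193123 fore 0.33690359063070463 cross 0.2623081189879924
```

Fast gear reached (fore 0.34, cross 0.26). I release, retreat upwards and check everything.

>>> {"op": "move_arm", "data": {
  "plan": [
    {"jaw":4.5,"dx":0,"dy":-0.1,"dz":0,"ax":0,"ay":0,"az":0},
    {"jaw":4.5,"dx":0,"dy":0,"dz":0,"ax":0,"ay":0,"az":0},
    {"jaw":4.5,"dx":0,"dy":0,"dz":0,"ax":0,"ay":0,"az":0},
    {"jaw":4.5,"dx":0,"dy":0,"dz":0,"ax":0,"ay":0,"az":0},
    {"jaw":4.5,"dx":0,"dy":0,"dz":0,"ax":0,"ay":0,"az":0},
    {"jaw":4.5,"dx":0,"dy":0,"dz":-2,"ax":0,"ay":0,"az":0},
    {"jaw":4.5,"dx":0,"dy":0,"dz":-3,"ax":0,"ay":0,"az":0},
    {"jaw":4.5,"dx":0,"dy":0,"dz":-3.5,"ax":0,"ay":0,"az":0},
    {"jaw":4.5,"dx":0,"dy":0,"dz":-3.5,"ax":0,"ay":0,"az":0},
    {"jaw":4.5,"dx":0,"dy":0,"dz":-3.5,"ax":0,"ay":0,"az":0},
    {"jaw":9,"dx":0,"dy":-1,"dz":-3,"ax":0,"ay":0,"az":0},
    {"jaw":9,"dx":0,"dy":-1,"dz":-3,"ax":0,"ay":0,"az":0},
    {"jaw":9,"dx":0,"dy":-1,"dz":0,"ax":0,"ay":0,"az":0},
    {"jaw":9,"dx":0,"dy":0,"dz":0,"ax":0,"ay":0,"az":0},
    {"jaw":9,"dx":0,"dy":0,"dz":0,"ax":0,"ay":0,"az":0}
  ]
}}

```text
t: 51.8
tool_pos: [0.5101, 0.2142, 0.3074]
eef_rot: [0.0, 0.678, 0.735, 0.0]
contact_force: [-0.7, 0.3, -1.0]
finger_gap: 0.792
gripper_force: 0.0
```

```bash
python3 b.py w24 jar_0; python3 ball.py
```

```text
51.85 [0.510058   0.21404671 0.30652246] [ 0.99678423  0.08012173 -0.00130434] [ 0.2   0.22  1.37 -0.    1.55  0.12] [-0.5 -0.5 -0.7] cam [0.50348652 0.29429624 0.47219887] [-0.02388535  0.28556447  0.95806181]
jar_0 0.94 [416. 128.  44.  31.] med [0.6605 0.2774 0.0354] top [0.6644 0.2773 0.0352] [0.035 0.034 0.007] [ 44. 128. 180.]
jar_0 0.82 [299. 233.  29.  37.] med [0.5308 0.1472 0.0598] top [0.5262 0.1702 0.0966] [0.021 0.024 0.036] [111. 175. 174.]
jar_0 0.81 [297. 321.  26.  17.] med [0.5353 0.0177 0.0579] top [0.543  0.0157 0.059 ] [0.034 0.021 0.007] [ 94. 122.  81.]
jar_0 0.71 [297. 264.  31.  35.] med [0.531  0.1021 0.0596] top [0.5369 0.0984 0.0696] [0.034 0.032 0.028] [114. 114. 173.]
jar_0 0.65 [300. 293.  28.  34.] med [0.5349 0.0616 0.0594] top [0.5396 0.0648 0.0682] [0.034 0.049 0.025] [162. 119.  98.]
ball [0.0367 0.1409 0.1109] 525 R 0.10890872893407222 fore 0.34415421376526045 cross 0.2674533200341292
knob [-0.01713101 -0.12779444  0.12000806] [-0.00650153 -0.08990076  0.12743037]
```

View pics/w24.png

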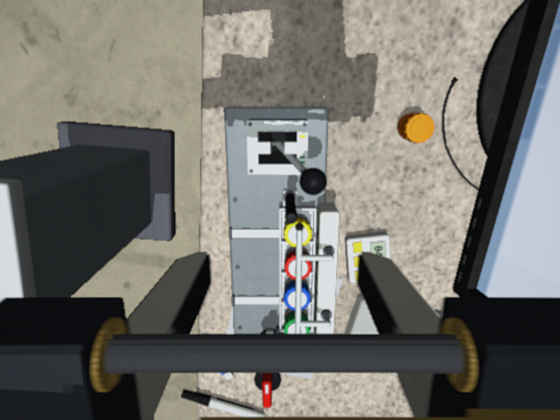

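The jars stand under the bar (column 298, rows 233–325), the knob lies across at (267,390) and the ball is right and forward at (313,180). I hand the job in.

```bash
python3 -c "
from cell import r
print(r.finish_job())"
```

```text
the job is handed in; nothing more can be done
None
```

I handed the job in: all four jars stand in their own pockets, the carriage is home and clamped, and the shift lever is in the fast gear. The last wrist picture agreed with this, but the hand-in call returned no verdict.

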